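# Start the limit switch's bracket screw square

### The arm

A 6-joint arm with a two-finger parallel gripper is mounted at the origin on the work surface. World frame = base frame: x ahead of the robot, y to its left, z up, the work surface at z = 0. Lengths are in m, angles in rad, forces in N, time in s.
With the tool pointing down it reaches from about 0.375 to 0.9 m from the base axis. Payload 3.1 kg.
Tool frame: the origin (TCP) lies at the very end of the fingers, on their centre line; the grasp point (between the pads) lies 19 mm behind it (manip.pinch_z is the distance from the TCP to the grasp point, in m); z points along the fingers, y is the direction in which the jaws open and shut (so a half turn about z gives the same grasp; the last joint's range is limited). The gripper opens to 85 mm and grips with 20 to 120 N. Pads are 22 mm wide; open, the fingers measure 114 mm over their backs; the gripper's body (76 mm by 85 mm) begins 54 mm behind the grasp point. The pads swing forward as they close: fully open they stand 13 mm farther back than shut.
Start: joints at [1.103, 0.527, 1.433, -0, 1.181, -0.178], TCP at [0.179, 0.599, 0.231] pointing down, gripper open.
Joint ranges: [-3.08, 3.08], [-0.75, 2.2], [0.22, 2.44], [-1.43, 4.57], [0, 2.65], [-2.85, 2.85]. Speed limits (rad/s): [2.79, 2.79, 3.14, 3.14, 3.14, 3.14].

### API

Orientations are given as a unit quaternion [x, y, z, w].
In Python, from station import manip gives the robot as it stands.
- The arm moves only by the tool drive_tool, never from a script. Its argument "increments" is a list of rows, each a list of 7 numbers: the closure in counts, from 0 (fully open) to 255 (shut), then the shift along the tool's x, y, z in cm, then the turn, a rotation vector about the tool's x, y, z in rad. A call has 1 to 20 rows; each row is the pose to reach, as a shift and turn from the pose commanded when the call began, along the tool's axes at that moment; what a row does not reach only later rows make up. A row lasts 1/10 s, in which the tool goes at most 50 mm and 8.59 degrees, less where a joint would pass 70% of its speed; a pose out of reach is approached as far as the arm can. A call with a gripper value outside its range is refused whole. The fingers move at their own pace and stop on an object; "force" is the grip in N (left out, the last holds). Time passes only in rows, so rows that repeat a pose let the fingers close. It gives the time, the measured TCP pose, the force and the opening at its end, in the units of the state.
- manip.sense(): the state, without advancing time (a new reading comes with each control period).
- manip.snapshot(name): name is "scene" or "top" or "wrist"; returns the picture (480x640x3 uint8, red, green, blue); there is no depth.
- manip.camera_model(name): a dict with "mtx" (3x3 intrinsics, pixels), "k1" (the pictures are not rectified: a ray, as slopes to the right and down, at radius r is drawn at 1 + k1 r^2 times it, then the intrinsics apply), "cam_to_world" (4x4, takes a point from camera to world coordinates). Camera axes: x right, y down, z forward; pixel columns grow to the right and rows downward; lengths in m; the calibration is good to about 2 mm. A picture is of the moment at which its call begins: read the wrist's pose just before it. camera_model takes no time and is no camera call; for the wrist camera it gives the pose at the moment of the call.
- manip.sign_off(): hands the job in, once; it reports no verdict.
The state is a dict: "t": time; "q": joint angles; "qd": joint speeds; "tau": joint torques, N m; "tcp_pos": TCP position; "tool_rot": TCP orientation; "force": force on the tool from outside, world axes, zero at the start; "ft_torque": the same for the moment, N m; "finger_gap": opening from 0.0 (shut) to 1.0 (fully open).
Only numpy, scipy, OpenCV 4.12 (cv2) and the standard library are available. Lean on these libraries where they do the work, as an engineer would, in place of code of your own. Each camera call takes 0.05 s, during which the arm holds its last target. There are 200 camera calls.

### The job

Start the square-headed screw of the limit-switch bracket: take the socket driver off its sloping rest, stand it upright in the green holder and let go, take it again from above, set it down squarely over the screw head, keep it upright and only then turn the screw clockwise, about a quarter turn, until it comes up firm against its stop. Then stand the driver back in the holder and let go, and lastly push the switch's roller down with the fingers until it clicks and let it spring back. Do not knock over or shift the rack, beaker, jar or bottle.

Things in the scene. Friction and masses are not known exactly. Their poses are not given: they have to be found in the camera images.
- driver_handle (a point): Centre of the red square handle of the loose socket driver. The handle is 24 x 24 mm in section and 95 mm long: it reaches 47.5 mm either way from this point. Axes: z along the driver from socket to handle end; x and y square to the handle's four flats and the socket's sides (the driver is the same every quarter turn).
- driver_mouth (a point): Centre of the open mouth of the driver's steel square socket, on the driver's axis, 115.5 mm from the handle centre. Socket: 29 mm square outside, 24 mm long, recess 21 mm square and 15 mm deep; a 12 mm round shaft 44 mm long joins it to the handle. Axes as for the handle: with the driver upright, socket down, z is straight up.
- rest: Fixed white sloping tool rest, 180 x 70 mm foot, up to 110 mm high; origin at the centre of its underside, its x axis runs from the socket end to the handle end. The driver's mouth starts at (-70, 0, 35) mm in it.
- holder_hole0 (a point): Centre of the mouth of the upright square pocket (34 mm wide, 47 mm deep, with a 3 mm chamfer) in the fixed green holder block, 75 x 75 x 55 mm high; the mouth is at the block's top, z up, x and y square to the pocket's sides. The driver stands in it socket down, and may lean up to about 0.11 rad.
- station: Fixed aluminium base 150 x 100 x 30 mm with a 10 mm blue bracket plate on it; origin at the centre of its underside, z up. The screw stands at (-42, 0) mm; a grey switch housing 34 x 46 mm with a yellow cap, top at 111 mm, stands at (42, 22) mm.
- screw_head (a point): Top centre of the brass screw head, on the upright screw axis, 67 mm above the bench; z up, x and y square to the head's sides, turning with it. Head 18 mm square, 12 mm high, with a 13 mm square nose 3 mm high on top; 12 mm free below it. With the driver fully on, its mouth is 15 mm below this point; it has about 0.18 rad of turning play either way.
- screw (a joint): Turn of the screw in rad, growing clockwise seen from above; it starts between -0.15 and 0.2 and the firm stop is at 1.3. It goes down 1.6 mm per rad. Turning takes about 0.06 N m.
- roller (a point): Centre of the black roller (20 mm across, 14 mm wide) at the free end of the switch's sprung lever, 95 mm above the bench at rest. The lever lies level and runs from its pivot, 60 mm away, along the station's -y direction to the roller; it is pushed straight down. x is the pivot's axis.
- lever (a joint): Deflection of the lever in rad: 0 at rest, growing as the roller is pushed down; it clicks at 0.4 (roller about 23 mm down, about 4 N) and stops at 0.6 (34 mm). It springs back by itself.
- rack: Bystander: loose white rack of tubes, 80 x 130 x 120 mm high; origin at the centre of its underside.
- reagent: Bystander: loose amber bottle, 60 mm across, 130 mm high; origin at the centre of its underside.
- beaker: Bystander: loose glass beaker with seeds, 62 mm across, 80 mm high; origin at the centre of its underside.
- jar: Bystander: loose glass jar with a blue cap, 60 mm across, 70 mm high; origin at the centre of its underside.
- driver: The socket driver, 163 mm long, 0.13 to 0.24 kg, centre of mass about 14 mm from the handle centre towards the socket; origin at the socket's mouth. It starts in the rest, socket low and nearer the robot, handle rising away at 30 degrees, two flats upright; the rest touches only the socket and the handle's last 5 to 23 mm.
Mind the look-alikes: they are no part of the job. Leave any white look-alike of the driver alone.

How it is judged:
On the way, in this order (a step that is already met when the one before it is completed fails the run):
1. the driver stands upright in the holder, let go (horizontal distance between driver_mouth and holder_hole0 below 0.01 m and z of driver_mouth in the frame of holder_hole0 below -0.038 m and angle between driver_mouth's own z axis and vertical below 0.17 rad and contact force between the fingers and driver below 0.05 N), for 0.2 s.
2. the driver's socket is down over the screw head, on its axis and square, before the screw is turned (horizontal distance between driver_mouth and screw_head below 0.004 m and angle between driver_mouth's own z axis and vertical below 0.08 rad and z of driver_mouth in the frame of screw_head below -0.01 m and value of joint screw below 0.5 rad), for 0.2 s.
3. the screw is turned clockwise up to its stop with the driver square on it (horizontal distance between driver_mouth and screw_head below 0.005 m and angle between driver_mouth's own z axis and vertical below 0.12 rad and z of driver_mouth in the frame of screw_head below -0.01 m and value of joint screw above 1.15 rad), for 0.1 s.
4. the driver stands in the holder again, let go (all of step 1), for 0.2 s.
5. the fingers push the roller down until the switch clicks (value of joint lever above 0.4 rad and contact force between the fingers and lever above 0.3 N), for 0.05 s.
6. the lever has sprung back (value of joint lever below 0.06 rad), for 0.1 s.
At the end, for the whole second after the job is handed in: The screw is turned to at least 1.12 rad (stop at 1.3), the driver stands at rest in the holder, let go, within 10 mm of its middle, mouth at least 38 mm down and leaning under 0.17 rad, and the lever is back within 0.06 rad of rest (all of step 4 and linear speed of driver below 0.02 m/s and value of joint screw above 1.12 rad and value of joint lever below 0.06 rad); the robot touches nothing.
It fails at once if the screw is turned while the driver leans more than 0.12 rad or is off its head (velocity of joint screw above 0.2 rad/s and (angle between driver_mouth's own z axis and vertical above 0.12 rad or horizontal distance between driver_mouth and screw_head above 0.006 m)).
It fails at once if the tube rack is shifted more than 30 mm or tipped (distance of rack from where it was at the start of the episode above 0.03 m or angle between rack's own z axis and vertical above 0.3 rad).
It fails at once if the amber bottle is shifted more than 30 mm or tipped (distance of reagent from where it was at the start of the episode above 0.03 m or angle between reagent's own z axis and vertical above 0.3 rad).
It fails at once if the beaker is shifted more than 30 mm or tipped (distance of beaker from where it was at the start of the episode above 0.03 m or angle between beaker's own z axis and vertical above 0.3 rad).
It fails at once if the jar is shifted more than 30 mm or tipped (distance of jar from where it was at the start of the episode above 0.03 m or angle between jar's own z axis and vertical above 0.3 rad).
It also fails if it takes over 72 s, if anything falls off the work surface, if the arm or the gripper's body presses on something with over 40 N, if the wrist force passes 120 N, or if a joint passes its speed limit or range.

## Working session

There is one attempt and no reset: what is moved stays moved. The work goes in short steps, Python scripts to look and compute and a tool call to move; the robot and the scene stay as the last step left them, time stands still between calls to the robot, and variables do not carry over. Pictures are saved under pics/ and viewed, about 8 in all and at most 12, crops included, and the job is handed in when it is done.

Besides the shell and the picture viewer there is one more tool, called after ">>>" by a JSON object that holds its "name" and its "arguments". drive_tool: Moves the arm, as the interface text tells. Its arguments: {"type":"object","properties":{"increments":{"type":"array","items":{"type":"array","items":{"type":"number"}}},"force":{"type":"number"}},"required":["increments"]}

```bash
mkdir -p pics; ls; python3 - <<'E'
from station import manip
import cv2,numpy as np
s=manip.sense();print(s)
for n in("scene","top","wrist"):
    im=manip.snapshot(n);cv2.imwrite(f"pics/{n}0.png",im[:,:,::-1])
    c=manip.camera_model(n);print(n,c)
E
```

```text
pics
{'t': 0.0, 'q': array([ 1.10249009e+00,  5.28465418e-01,  1.43394721e+00, -2.54644577e-05,
        1.18141109e+00, -1.78509264e-01]), 'qd': array([-0.00142514,  0.00188848,  0.00165724, -0.0005131 ,  0.00031087,
        0.00032559]), 'tau': array([-4.06972449e-04, -4.42363715e+01, -1.78023380e+01, -1.79416847e-04,
        8.45680333e-03,  2.76744413e-05]), 'tcp_pos': array([0.17824095, 0.5982679 , 0.23031981]), 'tool_rot': array([ 1.44387093e-01,  9.89520653e-01, -1.06144471e-03, -3.43352976e-04]), 'force': array([-0.45701921, -0.44332168,  0.71695179]), 'ft_torque': array([ 0.03600646,  0.02917018, -0.00020275]), 'finger_gap': 0.9941024033554715}
scene {'mtx': array([[589.37335936,   0.        , 319.0922084 ],
       [  0.        , 589.37335936, 228.44296053],
       [  0.        ,   0.        ,   1.        ]]), 'k1': -0.1986810711425062, 'cam_to_world': array([[ 0.74588643,  0.57059226, -0.34362467,  0.93234429],
       [ 0.66600905, -0.64606009,  0.37287841, -0.42740305],
       [-0.00924066, -0.50698208, -0.86190706,  1.01798831],
       [ 0.        ,  0.        ,  0.       
[... 232 characters left out ...]
ay([[-0.00454618, -0.99671525,  0.08085817,  0.49274919],
       [-0.99989155,  0.00566352,  0.01359454, -0.01604047],
       [-0.01400783, -0.0807876 , -0.9966329 ,  0.92591092],
       [ 0.        ,  0.        ,  0.        ,  1.        ]])}
wrist {'mtx': array([[375.00966664,   0.        , 319.81901043],
       [  0.        , 375.00966664, 238.45434274],
       [  0.        ,   0.        ,   1.        ]]), 'k1': -0.0357684117162803, 'cam_to_world': array([[ 0.28581856,  0.92602741,  0.24653801,  0.11664656],
       [ 0.95828213, -0.27572422, -0.07530944,  0.61726137],
       [-0.00176211,  0.25777781, -0.96620262,  0.37156843],
       [ 0.        ,  0.        ,  0.        ,  1.        ]])}
```

View pics/top0.png

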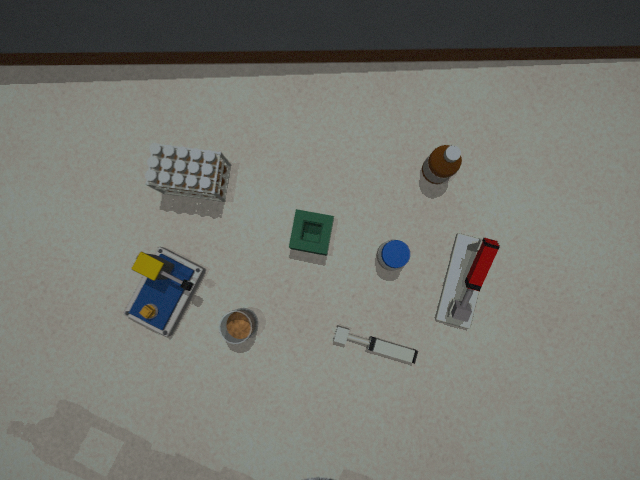

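View pics/scene0.png

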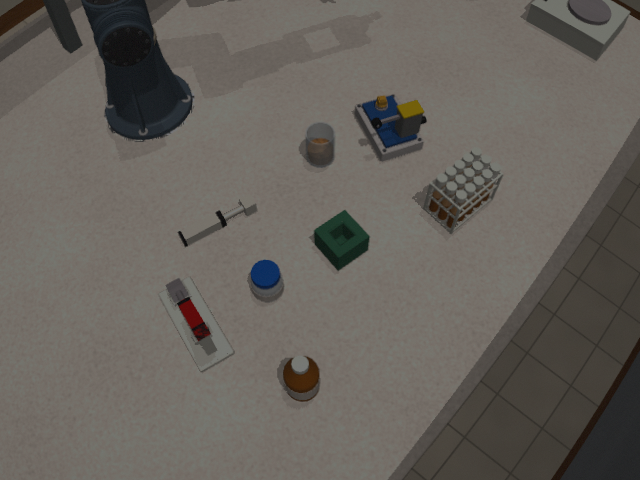

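```bash
cat > h.py <<'E'
from station import manip
import cv2,numpy as np
from scipy.spatial.transform import Rotation as R
def ray(c,uv):
    m=c["mtx"];d=np.array([(uv[0]-m[0,2])/m[0,0],(uv[1]-m[1,2])/m[1,1]]);s=d.copy()
    for _ in range(10): s=d/(1+c["k1"]*(s@s))
    T=c["cam_to_world"];v=T[:3,:3]@np.r_[s,1];return T[:3,3],v/np.linalg.norm(v)
def plane(c,uv,z):
    o,v=ray(c,uv);return o+v*(z-o[2])/v[2]
def tri(c1,a,c2,b):
    o,v=ray(c1,a);p,w=ray(c2,b);t=np.linalg.lstsq(np.c_[v,-w],p-o,rcond=None)[0]
    x,y=o+v*t[0],p+w*t[1];return (x+y)/2,np.linalg.norm(x-y)
def proj(c,P):
    T=c["cam_to_world"];q=T[:3,:3].T@(np.asarray(P)-T[:3,3]);s=q[:2]/q[2];s=s*(1+c["k1"]*(s@s))
    return np.diag(c["mtx"])[:2]*s+c["mtx"][:2,2]
def blobs(im,lo,hi,mn=30):
    hsv=cv2.cvtColor(im,cv2.COLOR_RGB2HSV);m=cv2.inRange(hsv,np.array(lo),np.array(hi))
    cs=cv2.findContours(m,cv2.RETR_EXTERNAL,cv2.CHAIN_APPROX_NONE)[0]
    return sorted([c for c in cs if cv2.contourArea(c)>mn],key=cv2.contourArea,reverse=True)
E
python3 - <<'E'
from h import *
np.set_printoptions(precision=4,suppress=True)
ims={}
for n in("top","scene"):
    im=cv2.imread(f"pics/{n}0.png")[:,:,::-1].copy();c=manip.camera_model(n);ims[n]=(im,c)
    for nm,lo,hi in(("red",(0,170,60),(6,255,255)),("green",(65,80,30),(90,255,255)),("yel",(14,120,90),(32,255,255)),("blue",(105,130,50),(125,255,255))):
        for b in blobs(im,lo,hi)[:3]:
            r=cv2.minAreaRect(b);print(n,nm,cv2.contourArea(b),np.array(r[0]),np.array(cv2.boxPoints(r)).round(1).tolist())
t=ims["top"][0][220:340,420:520];a=cv2.resize(t,(500,600),interpolation=cv2.INTER_CUBIC)
s=ims["top"][0][240:340,115:215];b=cv2.resize(s,(300,300),interpolation=cv2.INTER_CUBIC)
s=ims["scene"][0][265:375,150:240];d=cv2.resize(s,(300,300),interpolation=cv2.INTER_CUBIC)
cv2.imwrite("pics/crop1.png",np.hstack([a,np.vstack([b,d])])[:,:,::-1])
E
```

```text
top red 498.5 [481.1673 264.7607] [[465.0, 280.3999938964844], [481.6000061035156, 242.3000030517578], [497.3999938964844, 249.1999969482422], [480.70001220703125, 287.20001220703125]]
top red 31.0 [491.4412 241.7353] [[484.0, 242.0], [485.0, 238.0], [498.8999938964844, 241.5], [497.8999938964844, 245.5]]
top green 1422.0 [310.708 231.856] [[288.29998779296875, 248.0], [295.3999938964844, 208.89999389648438], [333.1000061035156, 215.8000030517578], [326.0, 254.8000030517578]]
top yel 478.0 [147.2 265.6] [[131.1999969482422, 268.6000061035156], [140.0, 251.0], [163.1999969482422, 262.6000061035156], [154.39999389648438, 280.20001220703125]]
top yel 315.5 [238.9635 328.6496] [[225.1999969482422, 323.1000061035156], [245.89999389648438, 315.6000061035156], [252.6999969482422, 334.20001220703125], [232.0, 341.70001220703125]]
top yel 85.5 [146.6294 310.1824] [[138.60000610351562, 312.20001220703125], [147.39999389648438, 301.8999938964844], [154.6999969482422, 308.20001220703125], [145.89999389648438, 318.5]]
top blue 1636.5 [156.7919 299.4487] [[128.60000610351562, 312.29998779296875], 
[... 593 characters left out ...]
[373.79998779296875, 244.3000030517578], [336.0, 270.70001220703125]]
scene yel 264.0 [410.1672 108.5685] [[396.79998779296875, 105.30000305175781], [419.6000061035156, 98.5999984741211], [423.5, 111.80000305175781], [400.70001220703125, 118.5999984741211]]
scene blue 616.0 [265. 274.] [[251.0, 260.0], [279.0, 260.0], [279.0, 288.0], [251.0, 288.0]]
scene blue 349.0 [380.601  108.6697] [[362.3999938964844, 104.0], [393.20001220703125, 94.69999694824219], [398.79998779296875, 113.4000015258789], [368.0, 122.5999984741211]]
scene blue 341.0 [396.35 131.55] [[376.29998779296875, 125.9000015258789], [409.0, 115.0], [416.3999938964844, 137.1999969482422], [383.70001220703125, 148.10000610351562]]
```

View pics/crop1.png

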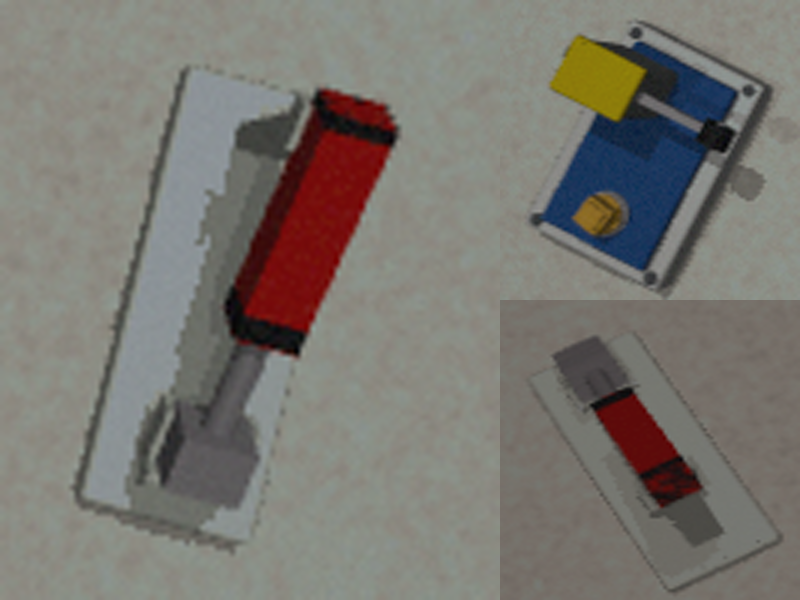

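```bash
python3 - <<'E'
from h import *
np.set_printoptions(precision=4,suppress=True)
T=manip.camera_model("top");S=manip.camera_model("scene")
N=plane(T,(474,288.4),.0794);F=plane(T,(491.4,240),.1269);print("handle plane",N,F,np.linalg.norm(F-N))
for a,b in(((474,288.4),(183.6,300.9)),((491.4,240),(205.5,337)),((481.2,264.8),(190.5,313.6))):print(tri(T,a,S,b))
# rest corners in top crop
for p in((185,67),(80,500),(240,548)):print("rest",plane(T,(420+p[0]/5,220+p[1]/5),.008))
im=cv2.imread("pics/top0.png")[:,:,::-1].copy()
g=blobs(im,(65,80,30),(90,255,255))[0]
ims=cv2.imread("pics/scene0.png")[:,:,::-1].copy()
for p in((296.5,210),(333.5,217),(290.5,247),):print("hold",plane(T,p,.055))
e=cv2.approxPolyDP(g,4,True)[:,0];print(e.tolist(),[plane(T,x,.055)[:2].round(4).tolist() for x in e])
g2=blobs(ims,(65,80,30),(90,255,255))[0];print(cv2.approxPolyDP(g2,4,True)[:,0].tolist())
print("screw",plane(T,(147,311),.0655)); print("cap",plane(T,(147.2,265.6),.111)); print("roller", plane(T,(115+(716-500)/3,240+135/3),.10))
sc=lambda x,y:(115+(x-500)/3,240+y/3)
for p in((636,24),(765,88),(535,220),(655,290)):print("st",plane(T,sc(*p),.03))
for n,p,z in(("beaker",(238,327),.05),("jar",(395.5,253.5),.07),("bottle",(441,162),.1),("rack",(188,173),.12)):print(n,plane(T,p,z))
E
```

```text
handle plane [ 0.4751 -0.2901  0.0794] [ 0.5602 -0.3076  0.1269] 0.09895714141254144
(array([ 0.4764, -0.289 ,  0.0783]), np.float64(0.0036939344433492153))
(array([ 0.5641, -0.313 ,  0.1056]), np.float64(0.006249665138678667))
(array([ 0.5167, -0.2981,  0.102 ]), np.float64(0.002955701712377262))
rest [ 0.5839 -0.2828  0.008 ]
rest [ 0.4116 -0.2363  0.008 ]
rest [ 0.3927 -0.2988  0.008 ]
hold [0.6265 0.0376 0.055 ]
hold [ 0.6124 -0.0336  0.055 ]
hold [0.555  0.0492 0.055 ]
[[296, 210], [289, 246], [325, 254], [332, 216]] [[0.6265, 0.0386], [0.5569, 0.0521], [0.5412, -0.0169], [0.6144, -0.0307]]
[[344, 210], [315, 230], [317, 243], [317, 234], [330, 252], [325, 255], [337, 268], [364, 251], [368, 239]]
screw [0.4353 0.3179 0.0655]
cap [0.519  0.3021 0.111 ]
roller [0.4839 0.2332 0.1   ]
st [0.5562 0.3086 0.03  ]
st [0.5137 0.2227 0.03  ]
st [0.4286 0.3714 0.03  ]
st [0.3833 0.292  0.03  ]
beaker [0.4033 0.1495 0.05  ]
jar [ 0.5406 -0.149   0.07  ]
bottle [ 0.7066 -0.2306  0.1   ]
rack [0.685  0.2291 0.12  ]
```

```bash
cat >> h.py <<'E'
def Rt(yaw,tilt=0,phi=None):
    """tool down with jaw axis y at yaw (deg); then tilted: tool z leans 'tilt' deg towards -phi horizontally"""
    y=np.array([np.cos(np.radians(yaw)),np.sin(np.radians(yaw)),0])
    h=np.cross(y,[0,0,1.]) ; a=np.radians(tilt)   # h = direction (yaw-90)
    z=-np.sin(a)*h-np.cos(a)*np.array([0,0,1.]);return np.c_[np.cross(y,z),y,z]
def state():
    s=manip.sense();return s["tcp_pos"],R.from_quat(s["tool_rot"]).as_matrix(),s
def inc(p1,R1,p0=None,R0=None):
    if p0 is None:p0,R0,_=state()
    return np.r_[R0.T@(np.asarray(p1)-p0)*100,R.from_matrix(R0.T@R1).as_rotvec()].round(3).tolist()
E
python3 - <<'E'
from h import *
g=np.array([.519,-.2993,.092]);Rg=Rt(75,30)
pre=g+Rg[:,2]*(.019-.10)
down=Rt(75)
print("w1",inc([.50,.10,.27],down)); print("pre",inc(pre,Rg)); print("g",inc(g+Rg[:,2]*.019,Rg)); print(pre)
print(Rg)
E
```

```text
w1 [-45.069, -38.581, -3.895, -0.002, -0.0, -0.028]
pre [-62.352, -76.172, 6.947, 0.006, 0.523, -0.028]
g [-57.357, -76.297, 15.609, 0.006, 0.523, -0.028]
[ 0.55812    -0.30978217  0.16214806]
[[-0.8365163   0.25881905 -0.48296291]
 [ 0.22414387  0.96592583  0.12940952]
 [ 0.5         0.         -0.8660254 ]]
```

>>> {"name": "drive_tool", "arguments": {"increments": [[0,-45,-38.6,-4,0,0,-0.028],[0,-45,-38.6,-4,0,0,-0.028],[0,-45,-38.6,-4,0,0,-0.028],[0,-45,-38.6,-4,0,0,-0.028],[0,-45,-38.6,-4,0,0,-0.028],[0,-45,-38.6,-4,0,0,-0.028],[0,-45,-38.6,-4,0,0,-0.028],[0,-45,-38.6,-4,0,0,-0.028],[0,-45,-38.6,-4,0,0,-0.028],[0,-45,-38.6,-4,0,0,-0.028],[0,-45,-38.6,-4,0,0,-0.028],[0,-62.4,-76.2,2,0.006,0.2,-0.028],[0,-62.4,-76.2,2,0.006,0.3,-0.028],[0,-62.4,-76.2,2,0.006,0.523,-0.028],[0,-62.4,-76.2,2,0.006,0.523,-0.028],[0,-62.4,-76.2,2,0.006,0.523,-0.028],[0,-62.4,-76.2,2,0.006,0.523,-0.028],[0,-62.4,-76.2,2,0.006,0.523,-0.028],[0,-62.4,-76.2,2,0.006,0.523,-0.028],[0,-62.4,-76.2,2,0.006,0.523,-0.028]], "force": 60}}

```text
t: 2.15
tcp_pos: [0.5572, -0.3034, 0.2116]
tool_rot: [0.126, 0.958, 0.035, -0.257]
force: [0.1, -0.2, -0.3]
finger_gap: 1.0
```

```bash
python3 - <<'E'
from h import *
np.set_printoptions(precision=4,suppress=True)
c=manip.camera_model("wrist");im=manip.snapshot("wrist");cv2.imwrite("pics/w1.png",im[:,:,::-1])
p,Rm,s=state();print(p,s["q"])
g=np.array([.519,-.2993,.092]);h=np.array([np.cos(np.radians(15)),-np.sin(np.radians(15)),0])
u=h*.866+np.array([0,0,.5]);nn=-.5*h+np.array([0,0,.866])
print("expected near/ctr/far top",[proj(c,g+u*d+nn*.012).round(1).tolist() for d in(-.0475,0,.0475)])
for b in blobs(im,(0,170,50),(6,255,255))[:2]:
    r=cv2.minAreaRect(b);print(cv2.contourArea(b),r)
Rg=Rt(75,30);print("pre",inc(g+Rg[:,2]*(-.04),Rg),"g",inc(g+Rg[:,2]*.019,Rg))
E
```

```text
[ 0.5574 -0.3124  0.2092] [-0.6062  0.8109  1.0242 -0.1744  1.7964 -1.9052]
expected near/ctr/far top [[312.0, 210.6], [311.1, 253.7], [309.9, 309.0]]
2449.5 ((310.5, 261.5), (81.0, 35.0), 90.0)
614.5 ((310.5, 320.5), (19.0, 35.0), 90.0)
pre [-2.32, 0.301, 8.184, -0.002, 0.004, -0.007] g [-2.295, 0.311, 14.084, -0.002, 0.004, -0.007]
```

View pics/w1.png

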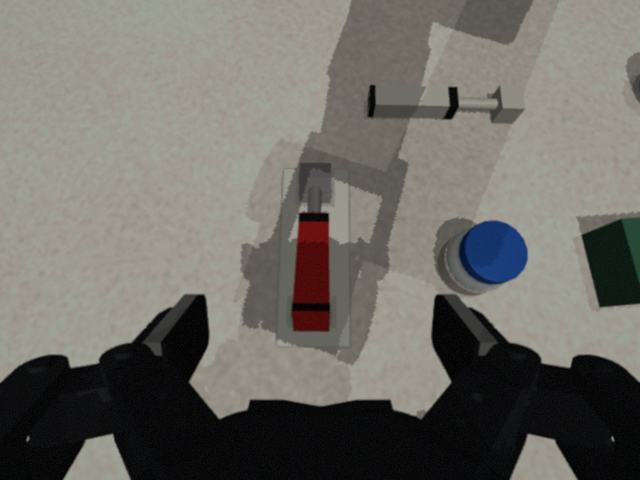

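>>> {"name": "drive_tool", "arguments": {"increments": [[0,-2.3,0.3,4,0,0,0],[0,-2.3,0.3,8.2,0,0,-0.007],[0,-2.3,0.3,11.2,0,0,-0.007],[0,-2.3,0.3,14.1,0,0,-0.007],[0,-2.3,0.3,14.1,0,0,-0.007],[0,-2.3,0.3,14.1,0,0,-0.007],[200,-2.3,0.3,14.1,0,0,-0.007],[255,-2.3,0.3,14.1,0,0,-0.007],[255,-2.3,0.3,14.1,0,0,-0.007],[255,-2.3,0.3,14.1,0,0,-0.007],[255,-2.3,0.3,14.1,0,0,-0.007],[255,-2.3,0.3,14.1,0,0,-0.007],[255,-2.3,0.3,14.1,0,0,-0.007],[255,-2.3,0.3,14.1,0,0,-0.007]], "force": 80}}

```text
t: 3.6
tcp_pos: [0.5088, -0.2942, 0.0815]
tool_rot: [0.123, 0.959, 0.027, -0.255]
force: [-5.4, -16.2, 5.2]
finger_gap: 0.269
```

```bash
python3 - <<'E'
from h import *
np.set_printoptions(precision=4,suppress=True)
T=manip.camera_model("top")
im=cv2.imread("pics/top0.png")[:,:,::-1]
S=manip.camera_model("scene");sim=cv2.imread("pics/scene0.png")[:,:,::-1]
a=cv2.resize(im[200:262,282:342],(590,600),interpolation=cv2.INTER_CUBIC) 
cv2.imwrite("pics/hold.png",np.clip(a[:,:,::-1].astype(float)*1.8,0,255))
p,Rm,s=state();print(p,s["q"],s["finger_gap"])
up=Rt(75,30);print("lift",inc(p+[0,0,.14],Rm))
# grasp point on handle in driver coordinates unchanged: rotate 60 about jaw axis => tilt -30
Ru=Rm@R.from_rotvec([0,-np.pi/3,0]).as_matrix();print(Ru)
hold=np.array([.5836,.0104]);
Rh=Rt(80,-30); gp=np.array([*hold,.055+.04+.1155]); print("over",inc(gp+Rh[:,2]*.019,Rh),gp+Rh[:,2]*.019)
mid=np.array([.50,-.22,.24]);print("mid",inc(mid,Ru))
E
```

```text
[ 0.5088 -0.2942  0.0815] [-0.6191  0.8829  1.2614 -0.1882  1.4855 -1.8715] 0.2690881255232985
lift [6.94, -0.152, -12.158, 0.0, 0.0, 0.0]
[[-0.8375  0.25    0.4859]
 [ 0.2106  0.9682 -0.1351]
 [-0.5042 -0.0109 -0.8635]]
over [5.247, 31.314, -10.353, -0.012, -1.042, -0.082] [0.593  0.0088 0.194 ]
mid [10.244, 6.793, -12.486, -0.0, -1.047, 0.0][ WARN:0@0.115] global loadsave.cpp:1063 imwrite_ Unsupported depth image for selected encoder is fallbacked to CV_8U.
```

View pics/hold.png

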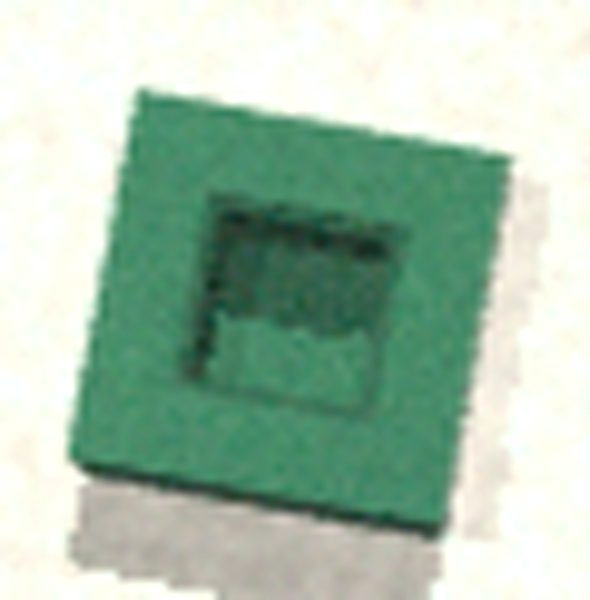

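>>> {"name": "drive_tool", "arguments": {"increments": [[255,1.5,0,-2.6,0,0,0],[255,3,0,-5.2,0,0,0],[255,5,0,-8.7,0,0,0],[255,6.9,0,-12.2,0,0,0],[255,7.5,2,-12.3,0,-0.15,0],[255,8.2,3.5,-12.4,0,-0.3,0],[255,8.8,5,-12.4,0,-0.45,0],[255,9.5,6,-12.4,0,-0.6,0],[255,10.2,6.8,-12.5,0,-0.75,0],[255,10.2,6.8,-12.5,0,-0.9,0],[255,10.2,6.8,-12.5,0,-1.047,0],[255,10.2,6.8,-12.5,0,-1.047,0],[255,10.2,6.8,-12.5,0,-1.047,0]]}}

```text
t: 4.9
tcp_pos: [0.4992, -0.2123, 0.2376]
tool_rot: [0.124, 0.958, -0.03, 0.256]
force: [-0.7, -0.0, -1.4]
finger_gap: 0.264
```

```bash
python3 - <<'E'
from h import *
np.set_printoptions(precision=4,suppress=True)
T=manip.camera_model("top");S=manip.camera_model("scene")
P,Q,s=state();print(P,Q,s["q"],s["finger_gap"],s["force"])
H=plane(T,(311.8,231.7),.055);print(H)
cv2.imwrite("pics/s2.png",np.hstack([cv2.resize(manip.snapshot("scene")[150:400,80:330],(600,600)),cv2.resize(manip.snapshot("wrist")[200:480],(200,600))[:,:,:]])[:,:,::-1])
Rh=Rt(79.6,-30);gp=np.r_[H[:2],.055+.04+.1155];print("over",inc(gp+Rh[:,2]*.019,Rh))
E
```

```text
[ 0.4992 -0.2123  0.2376] [[-0.838   0.2534  0.4833]
 [ 0.2231  0.9673 -0.1204]
 [-0.498   0.0069 -0.8671]] [-0.7439  0.2802  2.0119  0.5822  0.449  -2.5344] 0.2638619305908656 [-0.7229 -0.0137 -1.3545]
[0.5842 0.0083 0.055 ]
over [-0.6, 23.634, 5.641, -0.033, 0.001, -0.066]
```

View pics/s2.png

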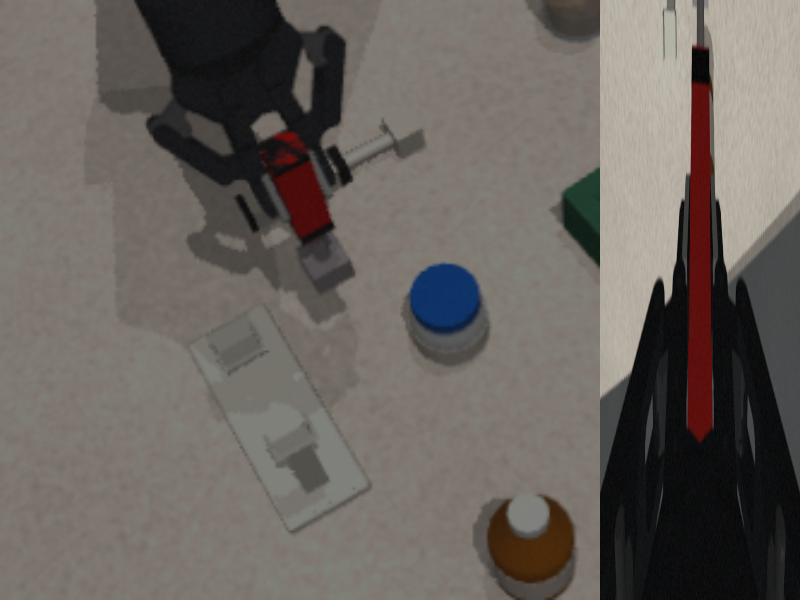

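```bash
python3 - <<'E'
from h import *
np.set_printoptions(precision=4,suppress=True)
S=manip.camera_model("scene");W=manip.camera_model("wrist")
P,Q,s=state();g=P-Q[:,2]*.019
for th in(0,.05,-.05):
  for off in (0,.01):
    A=Q@R.from_rotvec([0,np.pi/6+th,0]).as_matrix(); u=-A[:,2]; g2=g+u*off
    c=[g2-u*.1155+.0145*(a*A[:,0]+b*A[:,1]) for a in(1,-1) for b in(1,-1)]
    print(th,off,u,"top",proj(S,g2+u*.0475).round(1),"sock",[proj(S,x).round(1).tolist() for x in c],"wband",proj(W,g2-u*.0475+.012*A[:,0]).round(1),proj(W,g2-u*.0475-.012*A[:,0]).round(1))
E
```

```text
0 0 [-0.0016 -0.0045  1.    ] top [196.4 209.3] sock [[218.3, 250.2], [203.5, 258.6], [226.5, 262.8], [211.6, 271.4]] wband [319.6 214.4] [319.6 252.7]
0 0.01 [-0.0016 -0.0045  1.    ] top [195.1 205.6] sock [[217.4, 247.4], [202.4, 255.9], [225.6, 260.1], [210.5, 268.7]] wband [319.6 230.6] [319.6 269. ]
0.05 0 [ 0.0468 -0.0171  0.9988] top [197.2 210.5] sock [[216.6, 247.5], [201.8, 255.9], [224.9, 260.4], [210.0, 269.0]] wband [319.6 211.2] [319.6 248.4]
0.05 0.01 [ 0.0468 -0.0171  0.9988] top [196. 207.] sock [[215.8, 244.9], [200.9, 253.3], [224.2, 257.9], [209.1, 266.5]] wband [319.6 228.4] [319.6 265.3]
-0.05 0 [-0.0499  0.0081  0.9987] top [195.7 208.2] sock [[220.0, 252.9], [205.2, 261.3], [228.1, 265.1], [213.1, 273.8]] wband [319.6 217.7] [319.6 257.1]
-0.05 0.01 [-0.0499  0.0081  0.9987] top [194.2 204.2] sock [[218.9, 249.9], [203.9, 258.4], [227.1, 262.2], [211.9, 270.9]] wband [319.6 233. ] [319.6 272.7]
```

>>> {"name": "drive_tool", "arguments": {"increments": [[255,-0.2,4,0,0,0,0],[255,-0.4,9,0,-0.01,0,-0.02],[255,-0.6,14,1.5,-0.02,0,-0.04],[255,-0.6,19,3.5,-0.033,0,-0.066],[255,-0.6,23.6,5.6,-0.033,0,-0.066],[255,-0.6,23.6,5.6,-0.033,0,-0.066],[255,-0.6,23.6,5.6,-0.033,0,-0.066],[255,-0.6,23.6,5.6,-0.033,0,-0.066],[255,-0.6,23.6,5.6,-0.033,0,-0.066]]}}

```text
t: 5.9
tcp_pos: [0.5934, 0.0057, 0.1944]
tool_rot: [0.088, 0.962, -0.023, 0.258]
force: [-0.2, -0.5, -1.2]
finger_gap: 0.27
```

```bash
python3 - <<'E'
from h import *
np.set_printoptions(precision=4,suppress=True)
S=manip.camera_model("scene");W=manip.camera_model("wrist")
P,Q,s=state();g=P-Q[:,2]*.019;print(P,g,s["q"])
im=manip.snapshot("scene");cv2.imwrite("pics/s3.png",cv2.resize(im[130:290,270:430],(600,600),interpolation=cv2.INTER_CUBIC)[:,:,::-1])
A=Q@R.from_rotvec([0,np.pi/6,0]).as_matrix(); u=-A[:,2];print(u)
print([((proj(S,g-u*.1155+.0145*(a*A[:,0]+b*A[:,1]))-[270,130])*3.75).round(0).tolist() for a in(1,-1) for b in(1,-1)] if 0 else [((proj(S,g-u*.1155+.0145*(a*A[:,0]+b*A[:,1]))-np.array([270,130]))*3.75).round(0).tolist() for a in(1,-1) for b in(1,-1)])
h=np.array([.5842,.0083,.055]);Rh=Rt(79.6)
print([((proj(S,h+.0375*(a*Rh[:,0]+b*Rh[:,1]))-np.array([270,130]))*3.75).round(0).tolist() for a in(1,-1) for b in(1,-1)])
Rt30=Rt(79.6,-30);print("down",inc([h[0]+P[0]-g[0],h[1]+P[1]-g[1],P[2]-.08],Rt30))
E
```

```text
[0.5934 0.0057 0.1944] [0.584  0.0074 0.2109] [-0.1774  0.4225  1.942  -0.0095  0.2523 -1.5568]
[-0.0012 -0.0002  1.    ]
[[267.0, 309.0], [221.0, 341.0], [305.0, 349.0], [258.0, 381.0]]
[[273.0, 297.0], [158.0, 374.0], [367.0, 396.0], [251.0, 478.0]]
down [4.006, 0.114, 6.934, -0.001, 0.001, -0.002]
```

View pics/s3.png

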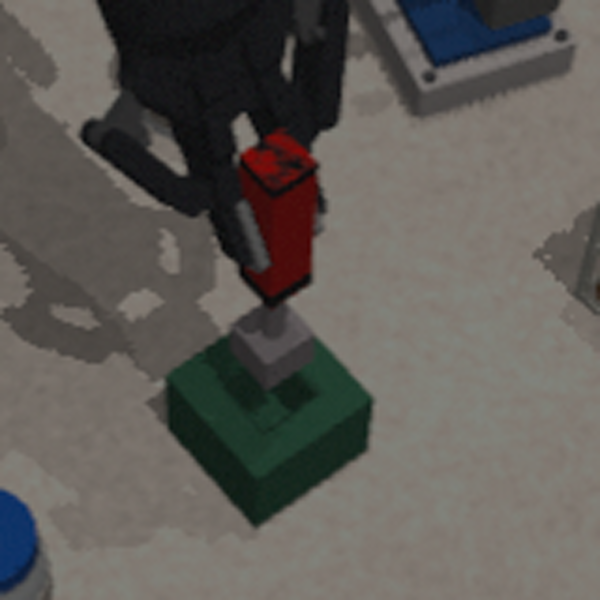

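>>> {"name": "drive_tool", "arguments": {"increments": [[255,1,0.1,1.73,0,0,0],[255,2,0.1,3.47,0,0,0],[255,2.5,0.1,4.33,0,0,0],[255,3,0.1,5.2,0,0,0],[255,3.5,0.1,6.07,0,0,0],[255,4,0.1,6.9,0,0,0],[255,4,0.1,6.9,0,0,0],[255,4,0.1,6.9,0,0,0]]}}

```text
t: 6.75
tcp_pos: [0.6216, 0.0015, 0.1395]
tool_rot: [0.088, 0.951, -0.025, 0.296]
force: [3.9, -2.4, 61.7]
finger_gap: 0.271
```

```bash
python3 - <<'E'
from h import *
P,Q,s=state();print(s["q"],s["force"])
print("up",inc([.603,.004,.175],Rt(79.6,-31)),inc([.5934,.006,.21],Rt(79.6,-30)))
E
```

```text
[-1.77205032e-01  5.64589536e-01  1.97313426e+00 -1.18353707e-01
 -2.21489999e-05 -1.44595196e+00] [ 3.90934479 -2.39845362 61.65852871]
up [-0.473, -0.074, -3.986, 0.003, 0.063, -0.003] [-1.653, -0.038, -7.424, 0.003, 0.08, -0.003]
```

>>> {"name": "drive_tool", "arguments": {"increments": [[255,-0.2,0,-2,0,0.03,0],[255,-0.5,0,-4,0,0.06,0],[255,-1.2,0,-6,0,0.08,0],[255,-1.6,0,-7.4,0,0.08,0],[255,-1.6,0,-7.4,0,0.08,0],[255,-1.6,0,-7.4,0,0.08,0]]}}

```text
t: 7.35
tcp_pos: [0.5703, 0.0108, 0.1867]
tool_rot: [0.089, 0.971, -0.02, 0.22]
force: [0.1, 0.6, -1.3]
finger_gap: 0.266
```

```bash
python3 - <<'E'
from h import *
np.set_printoptions(precision=4,suppress=True)
P,Q,s=state();g=P-Q[:,2]*.019;print(P,g,s["q"],s["finger_gap"],s["force"])
S=manip.camera_model("scene");W=manip.camera_model("wrist")
a=cv2.resize(manip.snapshot("scene")[110:290,270:430],(533,600),interpolation=cv2.INTER_CUBIC);b=cv2.resize(manip.snapshot("wrist")[180:480,220:420],(267,400))
cv2.imwrite("pics/s4.png",np.hstack([a,np.vstack([b,np.zeros((200,267,3),np.uint8)])])[:,:,::-1])
A=Q@R.from_rotvec([0,np.pi/6,0]).as_matrix(); u=-A[:,2];print(u)
f=lambda x:((proj(S,x)-np.array([270,110]))*3.333).round(0).tolist()
print("sock",[f(g-u*.1155+.0145*(a*A[:,0]+b*A[:,1])) for a in(1,-1) for b in(1,-1)],"top",[f(g+u*.0475+.012*(a*A[:,0]+b*A[:,1])) for a in(1,-1) for b in(1,-1)])
E
```

```text
[0.5703 0.0108 0.1867] [0.5622 0.0122 0.2038] [-0.1754  0.4138  1.9447 -0.009   0.3381 -1.555 ] 0.26570488931273506 [ 0.0833  0.5794 -1.3004]
[ 0.0771 -0.0148  0.9969]
sock [[203.0, 309.0], [163.0, 336.0], [236.0, 345.0], [195.0, 373.0]] top [[221.0, 152.0], [183.0, 176.0], [252.0, 185.0], [213.0, 210.0]]
```

View pics/s4.png

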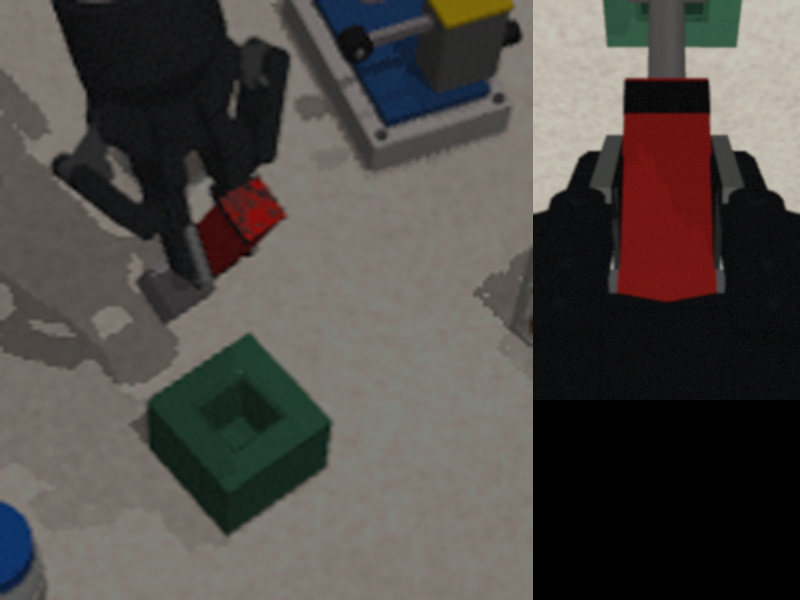

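```bash
cat > kin.py <<'E'
from h import *
from scipy.optimize import least_squares
Z=lambda a:R.from_euler("z",a).as_matrix()
Y=lambda a:R.from_euler("y",a).as_matrix()
def rot(q,s4=1):return Z(q[0])@Y(q[1]+q[2])@Z(s4*q[3])@Y(q[4])@Z(q[5])
def fk(q,k):
    a0,z0,a2,e,a3,o,d,w=k
    Rr=rot(q);B=Z(q[0]);A=B@Y(q[1]);F=B@Y(q[1]+q[2])
    return B@np.array([a0,o,z0])+A@np.array([0,0,a2])+F@np.array([e,0,a3])+Rr@np.array([0,0,d]),Rr
E
python3 - <<'E'
from kin import *
np.set_printoptions(precision=4,suppress=True)
D=[([1.10249,.528465,1.433947,0,1.18141,-.178509],[.17824,.59827,.23032]),
([-.6062,.8109,1.0242,-.1744,1.7964,-1.9052],[.5574,-.3124,.2092]),
([-.6191,.8829,1.2614,-.1882,1.4855,-1.8715],[.5088,-.2942,.0815]),
([-.7439,.2802,2.0119,.5822,.449,-2.5344],[.4992,-.2123,.2376]),
([-.1774,.4225,1.942,-.0095,.2523,-1.5568],[.5934,.0057,.1944]),
([-.1772,.5646,1.9731,-.1184,0,-1.446],[.6216,.0015,.1395]),
([-.1754,.4138,1.9447,-.009,.3381,-1.555],[.5703,.0108,.1867])]
f=lambda k:np.concatenate([fk(np.array(q),k)[0]-p for q,p in D])
r=least_squares(lambda x:np.r_[f(np.r_[x,0])],[0,.4,.4,0,.4,.11,.25]);print(r.x,abs(r.fun).max())
np.save("k.npy",np.r_[r.x,0])
print(rot(np.array(D[1][0])),Rt(75,30));print(rot(np.array(D[3][0])))
P,Q,s=state();g=P-Q[:,2]*.019;S=manip.camera_model("scene")
tgt=[np.array([251/3.333+270,210/3.333+110]),np.array([178/3.333+270,293/3.333+110])]
def ff(x):
    A=Q@R.from_rotvec([0,x[0],0]).as_matrix();u=-A[:,2];c=g+u*x[1]
    return np.r_[proj(S,c+u*.0475)-tgt[0],proj(S,c-u*.1035)-tgt[1]]
for b in(.6,1.5):
    r=least_squares(ff,[b,0],x_scale=[1,.01]);print("beta,slide",r.x,r.fun)
E
```

```text
[0.     0.2742 0.588  0.1141 0.3917 0.111  0.2967] 4.859518783231764e-05
[[-0.2639 -0.8367 -0.4799]
 [-0.9646  0.2314  0.1269]
 [ 0.0049  0.4964 -0.8681]] [[-0.8365  0.2588 -0.483 ]
 [ 0.2241  0.9659  0.1294]
 [ 0.5     0.     -0.866 ]]
[[-0.2534 -0.838   0.4833]
 [-0.9673  0.2231 -0.1204]
 [-0.0069 -0.498  -0.8672]]
beta,slide [0.8134 0.0051] [-4.1861 -3.2534 -2.577  -1.9913]
beta,slide [0.8134 0.0051] [-4.186  -3.2535 -2.5769 -1.9914]
```

```bash
cat >> kin.py <<'E'
K=np.load("k.npy");LO=np.array([-3.08,-.75,.22,-1.43,0,-2.85]);HI=np.array([3.08,2.2,2.44,4.57,2.65,2.85])
def fkt(q):
    p,r=fk(q,K);return p,r@Z(np.pi/2)
def ik(p,Rm,q0):
    def f(q):
        a,b=fkt(q);return np.r_[(a-p)*10,R.from_matrix(b.T@Rm).as_rotvec()]
    r=least_squares(f,np.clip(q0,LO+1e-3,HI-1e-3),bounds=(LO,HI));return r.x,abs(r.fun).max()
E
python3 - <<'E'
from kin import *
np.set_printoptions(precision=3,suppress=True)
b=.8134
for yaw in(79.6,-10.4,-100.4,169.6):
  for lift in(0,.09):
    Rm=Rt(yaw,-np.degrees(b));g=np.array([.5842,.0083,.055-.044+.1155-.005+lift]);p=g+Rm[:,2]*.019
    best=[]
    for q4 in(-.8,0,.8,3):
      for q6 in(-1.5,0,1.5):
        q,e=ik(p,Rm,np.array([-.17,.6,1.5,q4,1,q6]))
        if e<1e-3 and not any(np.allclose(q,x,atol=.01) for x in best):best.append(q)
    print(yaw,lift,p,*best)
E
```

```text
79.6 0 [0.598 0.006 0.108] [-0.174  0.71   2.176  3.151  0.557  1.567]
79.6 0.09 [0.598 0.006 0.198] [-0.174  0.475  2.128  3.16   0.275  1.558]
-10.4 0 [ 0.582 -0.005  0.108] [ 0.151  0.844  1.487 -0.804  1.265  0.769]
-10.4 0.09 [ 0.582 -0.005  0.198] [ 0.151  0.716  1.455 -0.775  1.377  0.652]
-100.4 0 [0.571 0.011 0.108] [-0.178  0.979  1.098  0.003  1.878  1.574]
-100.4 0.09 [0.571 0.011 0.198] [-0.178  0.876  1.066  0.003  2.013  1.574]
169.6 0 [0.587 0.022 0.108] [-0.527  0.785  1.687  0.835  1.174  2.256]
169.6 0.09 [0.587 0.022 0.198] [-0.527  0.638  1.654  0.789  1.299  2.395]
```

```bash
python3 - <<'E'
from kin import *
from scipy.spatial.transform import Slerp
np.set_printoptions(precision=3,suppress=True)
b=.8134;P,Q,s=state();Rm=Rt(-10.4,-np.degrees(b));p1=np.array([.5842,.0083,.055+.05+.1105])+Rm[:,2]*.019
print(inc(p1,Rm));q=s["q"];rv=R.from_matrix(Q.T@Rm).as_rotvec();print(np.linalg.norm(rv))
for t in np.linspace(0,1,9):
    # keep grasp point path straight
    Rr=Q@R.from_rotvec(rv*t).as_matrix();g0=P-Q[:,2]*.019;g1=p1-Rm[:,2]*.019;h=.03*np.sin(np.pi*t)
    p=g0+(g1-g0)*t+[0,0,h]+Rr[:,2]*.019;q,e=ik(p,Rr,q);u=Rr@R.from_rotvec([0,b,0]).as_matrix()[:,2]*-1
    print(inc(p,Rr),q,round(e,4),u[2].round(2))
E
```

```text
[-2.064, -1.399, -0.91, 0.927, -0.292, 1.276]
1.6036646207089091
[0.0, 0.0, 0.0, 0.0, 0.0, 0.0] [-0.175  0.416  1.945 -0.009  0.338 -1.555] 0.0 0.93
[-0.87, -0.226, -1.075, 0.116, -0.036, 0.159] [-0.099  0.408  1.922 -0.426  0.384 -0.939] 0.0 0.95
[-1.629, -0.454, -2.02, 0.232, -0.073, 0.319] [-0.027  0.416  1.882 -0.678  0.504 -0.494] 0.0 0.96
[-2.212, -0.675, -2.698, 0.348, -0.109, 0.478] [ 0.036  0.44   1.828 -0.795  0.655 -0.194] 0.0 0.97
[-2.577, -0.88, -3.018, 0.463, -0.146, 0.638] [ 0.087  0.478  1.764 -0.841  0.813  0.029] 0.0 0.98
[-2.713, -1.062, -2.945, 0.579, -0.182, 0.797] [ 0.123  0.528  1.693 -0.85   0.968  0.211] 0.0 0.99
[-2.637, -1.213, -2.506, 0.695, -0.219, 0.957] [ 0.145  0.586  1.617 -0.838  1.114  0.369] 0.0 0.99
[-2.398, -1.327, -1.785, 0.811, -0.255, 1.116] [ 0.154  0.648  1.536 -0.811  1.252  0.513] 0.0 1.0
[-2.064, -1.399, -0.91, 0.927, -0.292, 1.276] [ 0.151  0.711  1.453 -0.774  1.382  0.647] 0.0 1.0
```

>>> {"name": "drive_tool", "arguments": {"increments": [[255,-0.9,-0.2,-1.1,0.04,-0.012,0.053],[255,-0.9,-0.2,-1.1,0.08,-0.024,0.106],[255,-1.6,-0.45,-2,0.116,-0.036,0.159],[255,-1.6,-0.45,-2,0.174,-0.054,0.24],[255,-1.6,-0.45,-2,0.232,-0.073,0.319],[255,-2.2,-0.7,-2.7,0.29,-0.09,0.4],[255,-2.2,-0.7,-2.7,0.348,-0.109,0.478],[255,-2.6,-0.9,-3,0.41,-0.127,0.56],[255,-2.6,-0.9,-3,0.463,-0.146,0.638],[255,-2.7,-1,-3,0.52,-0.164,0.72],[255,-2.7,-1.1,-2.9,0.58,-0.182,0.8],[255,-2.65,-1.15,-2.7,0.64,-0.2,0.88],[255,-2.6,-1.2,-2.5,0.695,-0.219,0.957],[255,-2.5,-1.3,-2.2,0.75,-0.237,1.04],[255,-2.4,-1.3,-1.8,0.81,-0.255,1.116],[255,-2.1,-1.4,-1.4,0.87,-0.274,1.196],[255,-2.1,-1.4,-1.0,0.927,-0.292,1.276],[255,-2.1,-1.4,-0.9,0.927,-0.292,1.276],[255,-2.1,-1.4,-0.9,0.927,-0.292,1.276]]}}

```text
t: 9.35
tcp_pos: [0.5824, -0.0049, 0.2017]
tool_rot: [0.705, 0.589, -0.304, 0.253]
force: [-0.6, 0.6, -1.4]
finger_gap: 0.263
```

```bash
python3 - <<'E'
from kin import *
np.set_printoptions(precision=4,suppress=True)
P,Q,s=state();g=P-Q[:,2]*.019;print(P,g,s["q"],s["finger_gap"])
S=manip.camera_model("scene");T=manip.camera_model("top")
a=cv2.resize(manip.snapshot("scene")[130:280,270:420],(500,500),interpolation=cv2.INTER_CUBIC);t=manip.snapshot("top")
b=cv2.resize(t[180:280,260:360],(300,300),interpolation=cv2.INTER_CUBIC)
cv2.imwrite("pics/s5.png",np.hstack([a,np.vstack([b,np.zeros((200,300,3),np.uint8)])])[:,:,::-1])
A=Q@R.from_rotvec([0,.8134,0]).as_matrix(); u=-A[:,2];print(u);c=g+u*.005
f=lambda x:((proj(S,x)-np.array([270,130]))*3.333).round(0).tolist()
print("sock",[f(c-u*.1155+.0145*(a*A[:,0]+b*A[:,1])) for a in(1,-1) for b in(1,-1)],"top",[f(c+u*.0475+.012*(a*A[:,0]+b*A[:,1])) for a in(1,-1) for b in(1,-1)])
E
```

```text
[ 0.5824 -0.0049  0.2017] [0.5849 0.0086 0.2147] [ 0.1516  0.7124  1.4521 -0.7748  1.3816  0.6455] 0.26342492891166314
[ 0.001  -0.0001  1.    ]
sock [[274.0, 301.0], [240.0, 266.0], [232.0, 330.0], [199.0, 294.0]] top [[280.0, 122.0], [248.0, 90.0], [241.0, 148.0], [209.0, 115.0]]
```

View pics/s5.png

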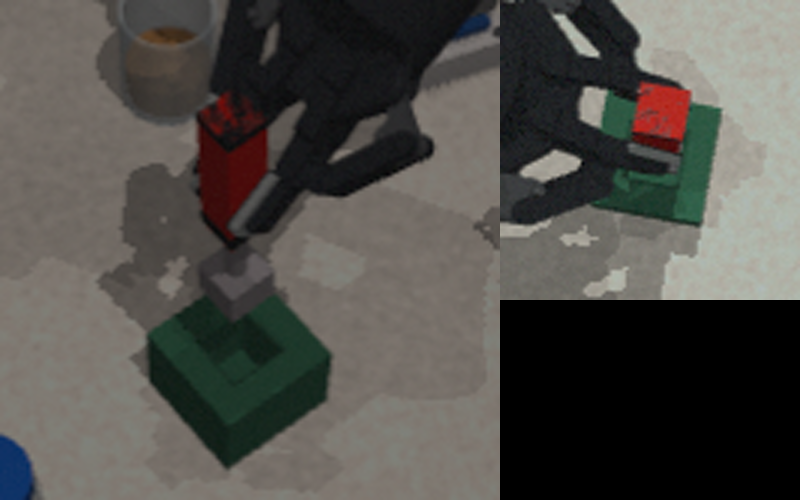

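```bash
python3 - <<'E'
from kin import *
np.set_printoptions(precision=4,suppress=True)
P,Q,s=state();g=P-Q[:,2]*.019;S=manip.camera_model("scene");T=manip.camera_model("top")
c=lambda x,y:np.array([x/3.333+270,y/3.333+130])-[2,1.5]
def ff(x):
    A=Q@R.from_rotvec([x[2],x[0],0]).as_matrix();u=-A[:,2];k=g+u*x[1]
    pr=[proj(S,k+u*.0475+.012*(a*A[:,0]+b*A[:,1])) for a,b in((-1,-1),(-1,1),(1,1))]
    so=[proj(S,k-u*.1155+.0145*(a*A[:,0]+b*A[:,1])) for a,b in((-1,-1),(-1,1),(1,1))]
    # order: left, front, right
    L=[]
    tg=[c(197,113),c(233,150),c(270,130)];sg=[c(203,288),c(237,320),c(273,292)]
    tp=[proj(S,k+u*.0475+.012*(a*A[:,0]+b*A[:,1])) for a,b in((-1,-1),(-1,1),(1,1))]
    f=lambda pts:[pts[i] for i in (0,1,2)]
    def corners(d,h):
        pts=[proj(S,k+u*d+h*(a*A[:,0]+b*A[:,1])) for a in(1,-1) for b in(1,-1)]
        return [min(pts,key=lambda p:p[0]),max(pts,key=lambda p:p[1]),max(pts,key=lambda p:p[0])]
    a=np.array(corners(.0475,.012))-tg;b=np.array(corners(-.1155,.0145))-sg
    return np.r_[a.ravel(),b.ravel(),proj(T,k+u*.0475)-[314,217.7]]
for fix in(0,1):
    r=least_squares(lambda x:ff(np.r_[x,0] if fix else x),[.81,.005] if fix else [.81,.005,0],x_scale=.01,loss="soft_l1");x=r.x if not fix else np.r_[r.x,0]
    A=Q@R.from_rotvec([x[2],x[0],0]).as_matrix();u=-A[:,2];print(x,u,"mouth",g+u*(x[1]-.1155));print(ff(x).round(1))
E
```

```text
[0.8522 0.0089 0.0361] [ 0.0242 -0.0439  0.9987] mouth [0.5819 0.0133 0.1095]
[ 5.   1.4  3.6  0.4  4.5 -1.4  1.3 -1.   1.   0.5  2.8  0.3 -5.  -2.8]
[0.878  0.0098 0.    ] [-0.0117 -0.0633  0.9979] mouth [0.5857 0.0154 0.1105]
[ 3.5  1.2  2.3 -0.2  3.1 -2.4  3.6 -0.4  3.5  0.7  5.2  0.1 -4.2 -1.5]
```

```bash
python3 - <<'E'
from kin import *
np.set_printoptions(precision=4,suppress=True)
P,Q,s=state();g=P-Q[:,2]*.019;S=manip.camera_model("scene");T=manip.camera_model("top")
for sys in((2,1.5),(0,0)):
    c=lambda x,y:np.array([x/3.333+270,y/3.333+130])-sys
    tg=[c(197,113),c(233,150),c(270,130)];sg=[c(203,288),c(237,320),c(273,292)]
    def frame(x):
        A=Q@R.from_rotvec([0,x[0],0]).as_matrix();u=-A[:,2];return A,u,g+u*x[1]+A[:,0]*x[2]
    def ff(x):
        A,u,k=frame(x)
        def corners(d,h):
            pts=[proj(S,k+u*d+h*(a*A[:,0]+b*A[:,1])) for a in(1,-1) for b in(1,-1)]
            return [min(pts,key=lambda p:p[0]),max(pts,key=lambda p:p[1]),max(pts,key=lambda p:p[0])]
        return np.r_[(np.array(corners(.0475,.012))-tg).ravel(),(np.array(corners(-.1155,.0145))-sg).ravel(),proj(T,k+u*.0475)-[314,217.7]]
    r=least_squares(ff,[.81,.005,0],x_scale=.01,loss="soft_l1");A,u,k=frame(r.x)
    print(r.x,u,"mouth",k-u*.1155,ff(r.x).round(1))
    b=r.x[0];Rm=Rt(-10.4,-np.degrees(b))
    A1=Rm@R.from_rotvec([0,b,0]).as_matrix();off=Q.T@(k-u*.1155-P)  # mouth in tool frame
    for dz in(.02,-.040):
        p=np.r_[.5842,.0083,.055+dz]-Rm@off;q,e=ik(p,Rm,s["q"]);print(dz,p,inc(p,Rm),q,e)
E
```

```text
[ 0.8675  0.0167 -0.0068] [-0.0099 -0.0529  0.9985] mouth [0.5842 0.0072 0.117 ] [ 0.2  0.7 -0.9 -0.6 -0.  -2.8  0.1  0.  -0.   1.3  1.8  0.7  0.2 -1.3]
0.02 [0.5828 0.0008 0.1615] [3.406, -0.024, 2.428, 0.002, -0.054, 0.001] [ 0.1755  0.792   1.4536 -0.8165  1.3736  0.7287] 6.982768530061634e-11
-0.04 [0.5828 0.0008 0.1015] [7.767, -0.025, 6.549, 0.002, -0.054, 0.001] [ 0.1755  0.8797  1.4661 -0.8338  1.3056  0.8043] 1.8132023660299978e-12
[ 0.8726  0.0086 -0.0037] [-0.0108 -0.058   0.9983] mouth [0.585  0.0112 0.1091] [-0.2  1.3 -1.4 -0.1 -0.6 -2.3 -0.2 -0.3 -0.3  0.9  1.4  0.2 -1.9 -1. ]
0.02 [ 0.5822 -0.0024  0.1697] [2.594, -0.024, 2.099, 0.002, -0.059, 0.001] [ 0.1723  0.7811  1.4543 -0.8206  1.3822  0.7201] 5.355056675870884e-12
-0.04 [ 0.5822 -0.0024  0.1097] [6.954, -0.026, 6.22, 0.002, -0.059, 0.001] [ 0.1723  0.8682  1.4686 -0.8375  1.3136  0.7967] 4.079028781411864e-13
```

>>> {"name": "drive_tool", "arguments": {"increments": [[255,1.5,0,1.1,0,-0.03,0],[255,3,0,2.3,0,-0.056,0],[255,3,0,2.3,0,-0.056,0],[255,3.7,0,2.95,0,-0.056,0],[255,4.4,0,3.6,0,-0.056,0],[255,5.1,0,4.3,0,-0.056,0],[255,5.9,0,5,0,-0.056,0],[255,5.9,0,5,0,-0.056,0]]}}

```text
t: 10.25
tcp_pos: [0.585, -0.0021, 0.1411]
tool_rot: [0.695, 0.576, -0.328, 0.28]
force: [-4.8, 13.4, 47.9]
finger_gap: 0.265
```

>>> {"name": "drive_tool", "arguments": {"increments": [[255,-0.7,0,-0.7,0,0,0],[255,-1.8,0,-1.7,0,0,0],[255,-3,0,-2.8,0,0,0],[255,-3,0,-2.8,0,0,0]]}}

```text
t: 10.65
tcp_pos: [0.5851, 0.0011, 0.1694]
tool_rot: [0.698, 0.58, -0.321, 0.272]
force: [-0.1, -0.7, -1.4]
finger_gap: 0.266
```

```bash
python3 - <<'E'
from kin import *
np.set_printoptions(precision=4,suppress=True)
P,Q,s=state();g=P-Q[:,2]*.019;print(P,g,s["q"],s["force"])
a=manip.snapshot("scene");t=manip.snapshot("top");cv2.imwrite("pics/fs6.png",a[:,:,::-1]);cv2.imwrite("pics/ft6.png",t[:,:,::-1])
a=cv2.resize(a[150:275,290:390],(480,600),interpolation=cv2.INTER_CUBIC)
b=cv2.resize(t[190:265,280:345],(312,360),interpolation=cv2.INTER_CUBIC)
cv2.imwrite("pics/s6.png",np.clip(np.hstack([a,np.vstack([b,np.zeros((240,312,3),np.uint8)])])[:,:,::-1]*1.5,0,255).astype(np.uint8))
E
```

```text
[0.5851 0.0011 0.1694] [0.5876 0.0154 0.1816] [ 0.1766  0.7827  1.4475 -0.8178  1.3822  0.7227] [-0.0565 -0.7218 -1.4439]
```

View pics/s6.png

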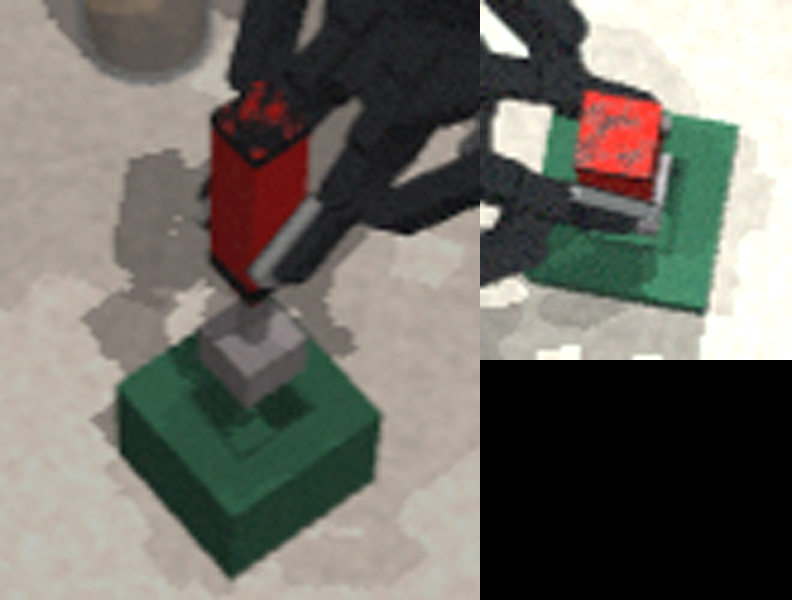

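```bash
python3 - <<'E'
from kin import *
np.set_printoptions(precision=4,suppress=True)
P,Q,s=state();g=P-Q[:,2]*.019;S=manip.camera_model("scene");T=manip.camera_model("top")
c=lambda x,y:np.array([x/4.8+290,y/4.8+150])
H=np.array([.5842,.0083,.055]);Rh=Rt(79.6)
hp=[proj(S,H+.0375*(a*Rh[:,0]+b*Rh[:,1])) for a in(1,-1) for b in(1,-1)]
hp=[min(hp,key=lambda p:p[0]),max(hp,key=lambda p:p[1]),max(hp,key=lambda p:p[0])]
d=np.array([c(120,383),c(233,512),c(380,415)])-hp;print("sys",d);sys=d.mean(0)
tg=[c(211,130)-sys,c(255,165)-sys,c(308,130)-sys];sg=[c(199,362)-sys,c(247,405)-sys,c(307,367)-sys]
def frame(x):
    A=Q@R.from_rotvec([x[3],x[0],0]).as_matrix();u=-A[:,2];return A,u,g+u*x[1]+A[:,0]*x[2]+A[:,1]*x[4]
def ff(x):
    A,u,k=frame(x)
    def corners(d,h):
        pts=[proj(S,k+u*d+h*(a*A[:,0]+b*A[:,1])) for a in(1,-1) for b in(1,-1)]
        return [min(pts,key=lambda p:p[0]),max(pts,key=lambda p:p[1]),max(pts,key=lambda p:p[0])]
    return np.r_[(np.array(corners(.0475,.012))-tg).ravel(),(np.array(corners(-.1155,.0145))-sg).ravel(),proj(T,k+u*.0475)-[309,217.5]]
for n in(3,5):
    e=lambda x:np.r_[x,np.zeros(5-n)]
    r=least_squares(lambda x:np.r_[ff(e(x)),x[3:]*50],[.87,.01,0,0,0][:n],x_scale=.01,loss="soft_l1");x=e(r.x);A,u,k=frame(x);m=k-u*.1155
    print(x,u,"mouth",m,"off",(m-H)[:2]);print(ff(x).round(1))
    b=x[0];Rm=Rt(-10.4,-np.degrees(b));off=Q.T@(m-P)
    for dz in(.012,-.04):
        p=np.r_[H[:2],.055+dz]-Rm@off;print(dz,p,inc(p,Rm))
E
```

```text
sys [[ 2.8859 -0.0385]
 [ 1.6558 -0.7865]
 [ 1.2088  0.8298]]
[ 0.8852  0.0148 -0.0077  0.      0.    ] [-0.0051 -0.0155  0.9999] mouth [0.5856 0.0093 0.0785] off [0.0014 0.001 ]
[-0.4 -2.3 -0.3 -0.   0.3 -0.4  0.6 -0.   0.5  1.7  0.2  1.   0.3  1. ]
0.012 [0.5829 0.0014 0.1556] [0.879, -0.101, 0.723, 0.002, -0.016, -0.001]
-0.04 [0.5829 0.0014 0.1036] [4.851, -0.112, 4.08, 0.002, -0.016, -0.001]
[ 0.8891  0.0148 -0.0075  0.0153 -0.    ] [ 0.0074 -0.0218  0.9997] mouth [0.5843 0.0102 0.0784] off [0.0001 0.0019]
[-0.2 -2.  -0.1  0.4  0.5  0.   0.4 -0.8  0.1  1.  -0.1  0.5  0.4  0.5]
0.012 [0.5843 0.0009 0.1558] [0.856, 0.042, 0.734, 0.002, -0.02, -0.002]
-0.04 [0.5843 0.0009 0.1038] [4.828, 0.031, 4.091, 0.002, -0.02, -0.002]
```

>>> {"name": "drive_tool", "arguments": {"increments": [[255,0.87,-0.03,0.73,0,-0.018,-0.001],[255,0.87,-0.03,0.73,0,-0.018,-0.001],[255,1.6,-0.03,1.35,0,-0.018,-0.001],[255,2.3,-0.03,1.95,0,-0.018,-0.001],[255,2.9,-0.03,2.45,0,-0.018,-0.001],[255,2.9,-0.03,2.45,0,-0.018,-0.001]]}}

```text
t: 11.35
tcp_pos: [0.5831, 0.0012, 0.1275]
tool_rot: [0.693, 0.579, -0.33, 0.275]
force: [-0.7, -0.1, -2.0]
finger_gap: 0.268
```

>>> {"name": "drive_tool", "arguments": {"increments": [[255,0.8,0,0.65,0,0,0],[255,1.5,0,1.3,0,0,0],[255,1.95,0,1.65,0,0,0],[255,1.95,0,1.65,0,0,0],[255,1.95,0,1.65,0,0,0]]}}

```text
t: 11.85
tcp_pos: [0.5835, 0.0007, 0.1036]
tool_rot: [0.693, 0.578, -0.33, 0.276]
force: [-0.5, -0.4, -1.3]
finger_gap: 0.27
```

>>> {"name": "drive_tool", "arguments": {"increments": [[150,0,0,0,0,0,0],[100,0,0,0,0,0,0],[60,0,0,0,0,0,0],[0,0,0,0,0,0,0],[0,0,0,0,0,0,0],[0,0,0,0,0,0,0],[0,0,0,-1.5,0,0,0],[0,0,0,-4,0,0,0],[0,0,0,-8,0,0,0],[0,0,0,-12,0,0,0],[0,0,0,-14,0,0,0],[0,0,0,-14,0,0,0]]}}

```text
t: 13.05
tcp_pos: [0.6046, 0.111, 0.1948]
tool_rot: [0.694, 0.579, -0.326, 0.277]
force: [1.1, -0.2, 0.8]
finger_gap: 1.0
```

```bash
python3 - <<'E'
from kin import *
np.set_printoptions(precision=4,suppress=True)
P,Q,s=state();print(P,s["q"],s["finger_gap"],s["force"])
S=manip.camera_model("scene");T=manip.camera_model("top")
a=manip.snapshot("scene");t=manip.snapshot("top");cv2.imwrite("pics/fs7.png",a[:,:,::-1]);cv2.imwrite("pics/ft7.png",t[:,:,::-1])
for n,im,c in(("scene",a,S),("top",t,T)):
    for b in blobs(im,(0,150,40),(8,255,255))[:3]:print(n,cv2.contourArea(b),cv2.minAreaRect(b),b[:,0].min(0),b[:,0].max(0))
H=np.array([.5842,.0083,.171]);print("pred top",proj(S,H),proj(T,H),proj(S,H-[0,0,.095]),proj(T,H-[0,0,.095]))
Rm=Rt(79.6);rv=R.from_matrix(Q.T@Rm).as_rotvec();q=s["q"];p1=np.array([.5842,.0083,.28])
print(inc(p1,Rm),np.linalg.norm(rv))
for f in np.linspace(0,1,7):
    q,e=ik(P+(p1-P)*f,Q@R.from_rotvec(rv*f).as_matrix(),q);print(q,round(e,4))
E
```

```text
[0.6046 0.111  0.1948] [ 0.3293  0.8244  1.2557 -0.7464  1.5855  0.707 ] 0.9995405900813801 [ 1.1489 -0.1562  0.7605]
scene 454.0 ((342.5, 212.0), (38.0, 17.0), 90.0) [334 193] [351 231]
top 56.5 ((312.3970642089844, 228.16175842285156), (12.690895080566406, 18.35034942626953), 59.03623962402344) [302 218] [318 234]
pred top [341.3965 198.9247] [309.8074 224.4471] [340.2108 227.0601] [311.4591 230.5352]
[-13.221, -0.019, 2.321, -0.691, 0.694, -1.456] 1.7536163329663408
[ 0.3292  0.8243  1.2557 -0.7464  1.5854  0.707 ] 0.0
[ 0.2924  0.7136  1.3816 -0.7283  1.3942  0.4472] 0.0
[ 0.2295  0.6082  1.4798 -0.6658  1.2225  0.1344] 0.0
[ 0.1411  0.5169  1.5418 -0.5396  1.0955 -0.2506] 0.0
[ 0.0342  0.4502  1.5622 -0.3524  1.0478 -0.7003] 0.0
[-0.0772  0.417   1.5399 -0.1532  1.1014 -1.1594] 0.0
[-0.177   0.4199  1.4796  0.      1.2422 -1.5662] 0.0
```

>>> {"name": "drive_tool", "arguments": {"increments": [[0,-2,0,0.3,-0.06,0.06,-0.12],[0,-4,0,0.7,-0.115,0.115,-0.24],[0,-6,0,1,-0.17,0.17,-0.36],[0,-8,0,1.4,-0.23,0.23,-0.485],[0,-10,0,1.8,-0.29,0.29,-0.61],[0,-12,0,2.1,-0.345,0.347,-0.728],[0,-13.2,0,2.3,-0.4,0.4,-0.85],[0,-13.2,0,2.3,-0.46,0.46,-0.97],[0,-13.2,0,2.3,-0.52,0.52,-1.09],[0,-13.2,0,2.3,-0.58,0.58,-1.21],[0,-13.2,0,2.3,-0.635,0.64,-1.335],[0,-13.2,0,2.3,-0.691,0.694,-1.456],[0,-13.2,0,2.3,-0.691,0.694,-1.456],[0,-13.2,0,2.3,-0.691,0.694,-1.456],[0,-13.2,0,2.3,-0.691,0.694,-1.456]]}}

```text
t: 14.65
tcp_pos: [0.5835, 0.0084, 0.2791]
tool_rot: [0.092, 0.996, -0.001, -0.001]
force: [-0.2, 0.6, -0.8]
finger_gap: 0.996
```

```bash
python3 - <<'E'
from kin import *
np.set_printoptions(precision=4,suppress=True)
P,Q,s=state();print(P,s["q"],s["finger_gap"])
W=manip.camera_model("wrist");im=manip.snapshot("wrist");cv2.imwrite("pics/w8.png",im[:,:,::-1])
for b in blobs(im,(0,150,40),(8,255,255))[:2]:
    print(cv2.contourArea(b),cv2.minAreaRect(b),b[:,0].min(0),b[:,0].max(0),cv2.approxPolyDP(b,4,True)[:,0].tolist())
for b in blobs(im,(60,70,20),(95,255,255))[:1]:print("g",cv2.approxPolyDP(b,5,True)[:,0].tolist())
H=np.array([.5842,.0083,.171]);Rh=Rt(79.6)
print("pred",[proj(W,H+.012*(a*Rh[:,0]+b*Rh[:,1])).round(1).tolist() for a in(1,-1) for b in(1,-1)])
print("bot",[proj(W,H-[0,0,.095]+.012*(a*Rh[:,0]+b*Rh[:,1])).round(1).tolist() for a in(1,-1) for b in(1,-1)])
print("hold",[proj(W,H-[0,0,.116]+.0375*(a*Rh[:,0]+b*Rh[:,1])).round(1).tolist() for a in(1,-1) for b in(1,-1)])
E
```

```text
[0.5835 0.0084 0.2791] [-0.1763  0.4207  1.481  -0.0014  1.2416 -1.5626] 0.9959108818809684
562.5 ((322.5, 240.5), (33.0, 33.0), 90.0) [306 224] [339 257] [[339, 226], [326, 233], [320, 224], [306, 224], [307, 256], [323, 250]]
487.5 ((323.0, 213.0), (18.0, 32.0), 90.0) [307 204] [339 222] [[310, 205], [308, 222], [339, 222], [336, 205]]
g [[287, 170], [288, 243], [304, 244], [307, 192], [335, 190], [342, 243], [358, 244], [361, 171]]
pred [[337.6, 219.6], [302.3, 219.7], [337.3, 253.5], [302.8, 253.5]]
bot [[333.1, 198.2], [307.1, 198.3], [332.9, 223.6], [307.4, 223.7]]
hold [[359.0, 168.5], [281.0, 168.7], [357.3, 243.7], [283.1, 243.8]]
```

```bash
python3 - <<'E'
from kin import *
np.set_printoptions(precision=4,suppress=True)
P,Q,s=state();W=manip.camera_model("wrist")
t=plane(W,(322.5,240.5),.171);b=plane(W,(323.5,213.5),.08);h=plane(W,((287.5+359.5)/2,(170.7+244)/2),.055);print(t,h,plane(W,(323.,238.5),.171))
p=np.r_[t[:2],.120];Rm=Rt(79.6);print(inc(p,Rm));print(ik(p,Rm,s["q"]))
E
```

```text
[0.5874 0.0098 0.171 ] [0.5854 0.0119 0.055 ] [0.5861 0.0104 0.171 ]
[-0.359, 0.199, 15.933, -0.001, -0.001, -0.002]
(array([-0.1734,  0.624 ,  1.6253, -0.    ,  0.8923, -1.5627]), np.float64(1.1102230246251565e-15))
```

>>> {"name": "drive_tool", "arguments": {"increments": [[0,-0.3,0.2,4,0,0,0],[0,-0.3,0.2,8,0,0,0],[0,-0.3,0.2,12,0,0,0],[0,-0.3,0.2,14.5,0,0,0],[0,-0.3,0.2,15.9,0,0,0],[0,-0.3,0.2,15.9,0,0,0],[0,-0.3,0.2,15.9,0,0,0],[150,-0.3,0.2,15.9,0,0,0],[255,-0.3,0.2,15.9,0,0,0],[255,-0.3,0.2,15.9,0,0,0],[255,-0.3,0.2,15.9,0,0,0],[255,-0.3,0.2,15.9,0,0,0],[255,-0.3,0.2,15.9,0,0,0],[255,-0.3,0.2,15.9,0,0,0]], "force": 90}}

```text
t: 16.1
tcp_pos: [0.5886, 0.0094, 0.1217]
tool_rot: [0.091, 0.996, -0.0, 0.001]
force: [0.3, 0.6, 5.4]
finger_gap: 0.269
```

```bash
python3 - <<'E'
from kin import *
np.set_printoptions(precision=4,suppress=True)
P,Q,s=state();W=manip.camera_model("wrist")["cam_to_world"]
M=np.eye(4);M[:3,:3]=Q.T@W[:3,:3];M[:3,3]=Q.T@(W[:3,3]-P);np.save("M.npy",M);print(M)
c=manip.camera_model("wrist");sc=np.array([.4353,.3179,.067]);Rm=Rt(64)
for dx,dy in((0,0),(.06,0),(-.06,0),(0,.05),(0,-.05),(.04,.05),(.04,-.05),(-.04,.05)):
    p=np.r_[sc[:2],.27]+Rm@np.array([dx,dy,0]);Tm=np.eye(4);Tm[:3,:3]=Rm;Tm[:3,3]=p;d=dict(c);d["cam_to_world"]=Tm@M
    q,e=ik(p,Rm,s["q"]);print(dx,dy,p,proj(d,sc).round(0),proj(d,p-[0,0,.11]).round(0),e.round(3),q)
    if (dx,dy)==(0,.05):print(inc(p,Rm))
E
```

```text
[[ 0.     -0.9661 -0.258   0.0645]
 [ 1.      0.     -0.      0.0001]
 [ 0.     -0.258   0.9661 -0.141 ]
 [ 0.      0.      0.      1.    ]]
0 0 [0.4353 0.3179 0.27  ] [320. 210.] [320. 235.] 0.0 [ 0.4233  0.3657  1.6018  0.      1.174  -0.6937]
0.06 0 [0.3814 0.3442 0.27  ] [320. 271.] [320. 235.] 0.0 [ 0.5164  0.3297  1.6608  0.      1.1511 -0.6006]
-0.06 0 [0.4892 0.2916 0.27  ] [320. 144.] [320. 235.] 0.0 [ 0.3413  0.4091  1.5285  0.      1.204  -0.7757]
0 0.05 [0.4572 0.3628 0.27  ] [266. 210.] [320. 235.] 0.0 [ 0.4795  0.4292  1.4936  0.      1.2188 -0.6376]
[19.307, 32.37, -14.881, -0.0, 0.002, 0.271]
0 -0.05 [0.4134 0.273  0.27  ] [373. 210.] [320. 235.] 0.0 [ 0.3576  0.3034  1.7026 -0.      1.1355 -0.7594]
0.04 0.05 [0.4213 0.3804 0.27  ] [268. 251.] [320. 235.] 0.0 [ 0.5376  0.4063  1.5333  0.      1.202  -0.5794]
0.04 -0.05 [0.3774 0.2905 0.27  ] [372. 251.] [320. 235.] 0.0 [ 0.4207  0.2759  1.7453  0.      1.1204 -0.6963]
-0.04 0.05 [0.4932 0.3453 0.27  ] [264. 167.] [320. 235.] 0.0 [ 0.4254  0.4554  1.4475  0.      1.2387 -0.6916]
```

>>> {"name": "drive_tool", "arguments": {"increments": [[255,0,0,-2,0,0,0],[255,0,0,-5,0,0,0],[255,0,0,-10,0,0,0],[255,0,0,-14.9,0,0,0],[255,4,7,-14.9,0,0,0.06],[255,7,11,-14.9,0,0,0.12],[255,10,16,-14.9,0,0,0.18],[255,13,21,-14.9,0,0,0.24],[255,16,27,-14.9,0,0,0.271],[255,19.3,32.4,-14.9,0,0.002,0.271],[255,19.3,32.4,-14.9,0,0.002,0.271],[255,19.3,32.4,-14.9,0,0.002,0.271],[255,19.3,32.4,-14.9,0,0.002,0.271],[255,19.3,32.4,-14.9,0,0.002,0.271]]}}

```text
t: 17.5
tcp_pos: [0.456, 0.3631, 0.2687]
tool_rot: [0.224, 0.975, -0.001, -0.001]
force: [0.8, -0.4, -1.8]
finger_gap: 0.273
```

```bash
python3 - <<'E'
from kin import *
np.set_printoptions(precision=4,suppress=True)
P,Q,s=state();print(P,s["q"],s["finger_gap"],s["force"])
W=manip.camera_model("wrist");im=manip.snapshot("wrist");cv2.imwrite("pics/w9.png",im[:,:,::-1])
a=manip.snapshot("scene");cv2.imwrite("pics/fs9.png",a[:,:,::-1])
for b in blobs(im,(14,100,60),(32,255,255),20)[:4]:print(cv2.contourArea(b),cv2.minAreaRect(b))
print(proj(W,[.4353,.3179,.067]))
A=cv2.resize(im[140:290,220:370],(500,500),interpolation=cv2.INTER_CUBIC);u,v=proj(manip.camera_model("scene"),P).astype(int);print(u,v)
B=cv2.resize(a[v-60:v+65,u-35:u+40],(300,500),interpolation=cv2.INTER_CUBIC)
cv2.imwrite("pics/m9.png",np.hstack([A,B])[:,:,::-1])
E
```

```text
[0.456  0.3631 0.2687] [ 0.4809  0.4311  1.4942  0.0001  1.2202 -0.6386] 0.27344159868078055 [ 0.7639 -0.3919 -1.7927]
526.5 ((274.0, 206.0), (26.0, 26.0), 0.0)
507.0 ((111.5000228881836, 255.50003051757812), (41.01219177246094, 18.384775161743164), 45.0)
[266.734  211.9727]
411 20Traceback (most recent call last):
  File "<stdin>", line 9, in <module>
cv2.error: OpenCV(4.12.0) /io/opencv/modules/imgproc/src/resize.cpp:4208: error: (-215:Assertion failed) !ssize.empty() in function 'resize'
```

```bash
python3 - <<'E'
from h import *
im=cv2.imread("pics/w9.png");a=cv2.imread("pics/fs9.png")
A=cv2.resize(im[150:290,230:370],(500,500),interpolation=cv2.INTER_CUBIC)
B=cv2.resize(a[0:125,360:435],(300,500),interpolation=cv2.INTER_CUBIC)
cv2.imwrite("pics/m9.png",np.clip(np.hstack([A,B])*1.3,0,255).astype(np.uint8))
E
```

```text
(no output)
```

View pics/m9.png

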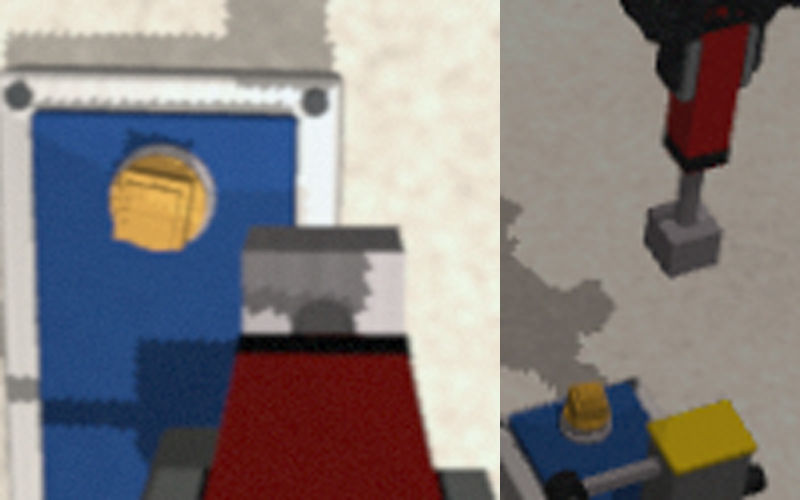

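```bash
python3 - <<'E'
from kin import *
np.set_printoptions(precision=4,suppress=True,linewidth=200)
P,Q,s=state();S=manip.camera_model("scene");W=manip.camera_model("wrist")
c=lambda x,y:np.array([360+(x-500)/4,y/4]);d=.1137
sg=np.array([c(645,250),c(675,277),c(720,243)]);hg=np.array([c(665,158),c(695,172),c(727,162)])
def frame(x):
    A=Q@R.from_rotvec([x[1],x[0],0]).as_matrix();return A,-A[:,2],P-A[:,2]*.019*0
def ff(x):
    A,u,k=frame(x)
    def corners(dd,h):
        pts=[proj(S,k+u*dd+h*(a*A[:,0]+b*A[:,1])) for a in(1,-1) for b in(1,-1)]
        return np.array([min(pts,key=lambda p:p[0]),max(pts,key=lambda p:p[1]),max(pts,key=lambda p:p[0])])
    return np.r_[(corners(-d,.0145)+x[2:4]-sg).ravel(),(corners(-d+.068,.012)+x[2:4]-hg).ravel()]
r=least_squares(ff,[0,0,0,0],x_scale=.01);print("lean",r.x,r.fun.round(1))
# wrist: face +x edges
for z,v in((-d,213.7),(-d+.024,220.)):
    o,w=ray(W,(320.7,v));o=Q.T@(o-P);w=Q.T@w;t=(-z-o[2])/w[2];print("tool xy of +x face",(o+w*t))
im=cv2.imread("pics/w9.png");g=cv2.cvtColor(im,cv2.COLOR_BGR2HSV)[:,:,2]
print(g[190:226,256:294])
E
```

```text
lean [ 0.0296 -0.0573 -0.3925  1.061 ] [ 1.1 -2.8 -0.1 -0.2  1.   4.2 -0.2 -2.9 -2.2  1.3  0.5  0.4]
tool xy of +x face [0.0142 0.0009 0.1137]
tool xy of +x face [0.0149 0.0008 0.0897]
[[107 109 107 ... 113 112 114]
 [106 108 106 ... 112 112 112]
 [108 108 109 ... 111 115 112]
 ...
 [ 99  96  97 ... 100  99 100]
 [ 96  97  98 ... 100  99  98]
 [ 97  98  98 ...  99 101  99]]
```

>>> {"name": "drive_tool", "arguments": {"increments": [[255,0,0,3,0,0,0],[255,0,0,6.2,0,0,0],[255,0,0,6.2,0,0,0],[255,0,0,6.2,0,0,0]]}}

```text
t: 18.0
tcp_pos: [0.4573, 0.362, 0.2076]
tool_rot: [0.226, 0.974, -0.001, -0.001]
force: [0.5, 0.1, -1.4]
finger_gap: 0.274
```

```bash
python3 - <<'E'
from kin import *
P,Q,s=state();c=manip.camera_model("wrist");im=manip.snapshot("wrist");cv2.imwrite("pics/v1.png",im[:,:,::-1])
np.savez("v1.npz",P=P,Q=Q,T=c["cam_to_world"]);print(P,proj(c,[.4353,.3179,.067]))
for b in blobs(im,(14,100,60),(32,255,255),20)[:3]:print(cv2.contourArea(b),cv2.minAreaRect(b))
E
```

```text
[0.45733141 0.36204146 0.20763534] [255.90391818 224.977225  ]
758.0 ((265.0, 217.5), (31.0, 30.0), 90.0)
390.5 ((73.25001525878906, 276.2500305175781), (41.719295501708984, 14.142134666442871), 45.0)
```

>>> {"name": "drive_tool", "arguments": {"increments": [[255,0,-4,0,0,0,0],[255,0,-8,0,0,0,0],[255,0,-10,0,0,0,0],[255,0,-10,0,0,0,0],[255,0,-10,0,0,0,0]]}}

```text
t: 18.55
tcp_pos: [0.415, 0.2737, 0.2097]
tool_rot: [0.225, 0.974, 0.001, 0.001]
force: [1.1, 0.5, -2.4]
finger_gap: 0.271
```

```bash
python3 - <<'E'
from kin import *
P,Q,s=state();c=manip.camera_model("wrist");im=manip.snapshot("wrist");cv2.imwrite("pics/v2.png",im[:,:,::-1])
np.savez("v2.npz",P=P,Q=Q,T=c["cam_to_world"]);print(P,proj(c,[.4353,.3179,.067]))
L=[]
for n in("v1","v2"):
    i=cv2.imread(f"pics/{n}.png")[:,:,::-1].copy();bs=[b for b in blobs(i,(14,100,60),(32,255,255),20) if 150<b[:,0,1].mean()<260 and 200<b[:,0,0].mean()<440]
    x,y,w,h=cv2.boundingRect(bs[0]);print(n,x,y,w,h,cv2.contourArea(bs[0]));cx,cy=x+w//2,y+h//2;print("crop",cx-25,cy-25)
    L.append(cv2.resize(i[cy-25:cy+25,cx-25:cx+25],(400,400),interpolation=cv2.INTER_LANCZOS4))
cv2.imwrite("pics/m10.png",np.clip(np.hstack(L)[:,:,::-1]*1.3,0,255).astype(np.uint8))
E
```

```text
[0.41495034 0.2736934  0.20974691] [381.6657755  222.73751142]
v1 250 202 31 32 758.0
crop 240 193
v2 368 200 32 32 747.0
crop 359 191
```

View pics/m10.png

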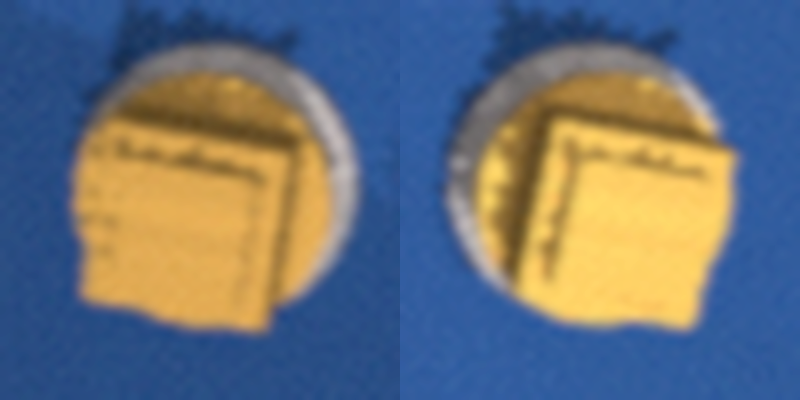

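```bash
python3 - <<'E'
from kin import *
np.set_printoptions(precision=4,suppress=True)
c=manip.camera_model("wrist");C=[]
for n,uv in(("v1",(263.4,220.7)),("v2",(386.8,218.6))):
    d=dict(c);d["cam_to_world"]=np.load(n+".npz")["T"];C.append((d,uv));print(plane(d,uv,.064))
print(tri(*C[0],*C[1]))
m=(plane(*C[0],.064)+plane(*C[1],.064))/2;print(m)
P,Q,s=state();Rm=Rt(53.8);p=np.r_[m[:2],0]-Rm@np.array([0,.0008,0])
for z in(.20,.187,.166):print(z,inc(np.r_[p[:2],z],Rm))
print(p,s["q"],ik(np.r_[p[:2],.166],Rm,s["q"]))
E
```

```text
[0.4352 0.324  0.064 ]
[0.4349 0.323  0.064 ]
(array([0.4357, 0.3233, 0.0609]), np.float64(7.787829317911979e-05))
[0.4351 0.3235 0.064 ]
0.2 [0.384, 5.233, 0.96, 0.003, 0.001, 0.178]
0.187 [0.386, 5.229, 2.26, 0.003, 0.001, 0.178]
0.166 [0.39, 5.223, 4.36, 0.003, 0.001, 0.178]
[0.4346 0.3229 0.    ] [ 0.358   0.3866  1.7739  0.0012  0.9777 -0.7597] (array([ 0.4324,  0.5052,  1.7079, -0.    ,  0.9284, -0.5066]), np.float64(2.7755575615628914e-15))
```

>>> {"name": "drive_tool", "arguments": {"increments": [[255,0.38,3,0,0,0,0.1],[255,0.38,5.23,0.5,0.003,0.001,0.178],[255,0.38,5.23,1,0.003,0.001,0.178],[255,0.38,5.23,1,0.003,0.001,0.178],[255,0.38,5.23,1.7,0.003,0.001,0.178],[255,0.38,5.23,1.9,0.003,0.001,0.178],[255,0.38,5.23,1.9,0.003,0.001,0.178]]}}

```text
t: 19.3
tcp_pos: [0.4319, 0.3213, 0.1883]
tool_rot: [0.311, 0.951, -0.002, -0.002]
force: [0.5, 0.9, -2.2]
finger_gap: 0.27
```

```bash
python3 - <<'E'
from kin import *
np.set_printoptions(precision=4,suppress=True)
P,Q,s=state();print(P,Q[:,2],s["force"],s["ft_torque"])
p=np.array([.4346,.3229,.166]);print(inc(p,Rt(53.8)))
E
```

```text
[0.4319 0.3213 0.1883] [-0.0057 -0.0027 -1.    ] [ 0.4807  0.9151 -2.162 ] [-0.0014 -0.0626 -0.0472]
[-0.132, 0.301, 2.226, -0.006, -0.003, 0.0]
```

>>> {"name": "drive_tool", "arguments": {"increments": [[255,-0.1,0.3,0,-0.006,-0.003,0],[255,-0.1,0.3,0,-0.006,-0.003,0],[255,-0.1,0.3,0,-0.006,-0.003,0],[255,-0.1,0.3,0,-0.006,-0.003,0]]}}

```text
t: 19.7
tcp_pos: [0.4351, 0.3237, 0.1889]
tool_rot: [0.31, 0.951, 0.001, 0.001]
force: [0.3, 0.2, -0.5]
finger_gap: 0.265
```

```bash
python3 - <<'E'
from kin import *
np.set_printoptions(precision=4,suppress=True)
P,Q,s=state();print(P,Q[:,2],s["force"],s["ft_torque"],s["qd"])
im=manip.snapshot("wrist");cv2.imwrite("pics/v3.png",im[:,:,::-1])
P,Q,s=state();print(P)
p=np.array([.4346,.3229,.166]);print(inc(p,Rt(53.8)))
W=manip.camera_model("wrist");d=.1137
A=Q;f=lambda x:proj(W,P+Q@np.array(x)).round(1)
print("mouth edge",f([.0145,-.0145,d]),f([.0145,.0145,d]),"top",f([.0145,-.0145,d-.024]),f([.0145,.0145,d-.024]))
np.set_printoptions(threshold=10000,linewidth=250)
print(im[200:236,318,:].tolist());print([im[v,290:300].mean(1).astype(int).tolist() for v in(222,226)],[im[v,340:352].mean(1).astype(int).tolist() for v in(222,226)])
E
```

```text
[0.4351 0.3237 0.1889] [ 0.0019  0.0011 -1.    ] [ 0.2779  0.1604 -0.5498] [-0.0191  0.0591 -0.0433] [ 0.0034 -0.0008  0.0011 -0.0009  0.0007  0.0016]
[0.4351 0.3238 0.1889]
[-0.013, -0.101, 2.287, 0.002, 0.001, 0.001]
mouth edge [298.3 213.4] [340.3 213.4] top [296.2 220.8] [342.3 220.8]
[[25, 45, 79], [23, 45, 78], [21, 42, 77], [20, 43, 76], [28, 46, 75], [61, 67, 79], [96, 92, 95], [102, 98, 99], [100, 96, 94], [97, 85, 72], [107, 83, 47], [111, 85, 40], [101, 76, 42], [77, 67, 52], [64, 60, 59], [64, 61, 62], [62, 60, 61], [63, 59, 60], [60, 57, 59], [64, 63, 62], [74, 71, 72], [92, 88, 89], [95, 93, 93], [96, 93, 94], [94, 91, 90], [96, 93, 92], [96, 94, 92], [96, 92, 91], [94, 91, 91], [96, 94, 92], [95, 91, 92], [95, 91, 91], [94, 89, 89], [89, 85, 85], [71, 69, 67], [59, 57, 58]]
[[72, 66, 52, 45, 40, 39, 45, 66, 88, 96], [63, 64, 63, 61, 60, 50, 53, 72, 90, 95]] [[161, 163, 156, 128, 95, 77, 73, 76, 76, 73, 76, 74], [161, 160, 155, 126, 91, 77, 72, 74, 74, 76, 76, 75]]
```

>>> {"name": "drive_tool", "arguments": {"increments": [[255,-0.06,-0.1,0,0.002,0.001,0],[255,-0.06,-0.1,0.5,0.002,0.001,0],[255,-0.06,-0.1,1,0.002,0.001,0],[255,-0.06,-0.1,1.3,0.002,0.001,0],[255,-0.06,-0.1,1.3,0.002,0.001,0]]}}

```text
t: 20.25
tcp_pos: [0.4344, 0.3224, 0.1749]
tool_rot: [0.31, 0.951, -0.001, -0.001]
force: [-0.6, 0.3, -1.4]
finger_gap: 0.27
```

>>> {"name": "drive_tool", "arguments": {"increments": [[255,0.03,0.04,0.3,0.002,0.001,0],[255,0.03,0.04,0.6,0.002,0.001,0],[255,0.03,0.04,0.85,0.002,0.001,0],[255,0.03,0.04,0.85,0.002,0.001,0],[255,0.03,0.04,0.85,0.002,0.001,0]]}}

```text
t: 20.75
tcp_pos: [0.4349, 0.3231, 0.1672]
tool_rot: [0.31, 0.951, -0.001, -0.001]
force: [0.0, -0.0, -1.6]
finger_gap: 0.268
```

```bash
python3 - <<'E'
from kin import *
np.set_printoptions(precision=4,suppress=True)
P,Q,s=state();print(P,Q[:,2],s["force"],s["ft_torque"],s["q"])
E
```

```text
[0.4349 0.3231 0.1672] [-0.0024 -0.0011 -1.    ] [ 0.0301 -0.0186 -1.5533] [ 0.0192  0.043  -0.0376] [ 0.4327  0.5049  1.704   0.      0.9354 -0.507 ]
```

>>> {"name": "drive_tool", "arguments": {"increments": [[255,0,0,0.05,0,0,0],[255,0,0,0.1,0,0,0],[255,0,0,0.1,0,0,0],[255,0,0,0.1,0,0,0.08],[255,0,0,0.1,0,0,0.16],[255,0,0,0.1,0,0,0.24],[255,0,0,0.11,0,0,0.32],[255,0,0,0.12,0,0,0.4],[255,0,0,0.13,0,0,0.48],[255,0,0,0.14,0,0,0.56],[255,0,0,0.15,0,0,0.64],[255,0,0,0.16,0,0,0.72],[255,0,0,0.17,0,0,0.8],[255,0,0,0.18,0,0,0.88],[255,0,0,0.19,0,0,0.96],[255,0,0,0.2,0,0,1.04],[255,0,0,0.2,0,0,1.04]]}}

```text
t: 22.45
tcp_pos: [0.4348, 0.3228, 0.1651]
tool_rot: [0.742, 0.671, -0.002, -0.0]
force: [0.3, -1.0, -2.9]
finger_gap: 0.267
```

```bash
python3 - <<'E'
from kin import *
np.set_printoptions(precision=4,suppress=True)
P,Q,s=state();print(P,Q[:,2],np.degrees(np.arctan2(Q[1,1],Q[0,1])),s["force"],s["ft_torque"],s["q"])
E
```

```text
[0.4348 0.3228 0.1651] [-0.0027 -0.0017 -1.    ] -5.732961894219299 [ 0.2511 -0.9645 -2.8834] [-0.2358 -0.0077  0.0348] [ 0.4325  0.5079  1.7061 -0.0006  0.9308  0.5328]
```

Turned 1.04 rad, upright and low force; continue until it becomes firm.

>>> {"name": "drive_tool", "arguments": {"increments": [[255,0,0,0.01,0,0,0.06],[255,0,0,0.02,0,0,0.12],[255,0,0,0.03,0,0,0.18],[255,0,0,0.04,0,0,0.22],[255,0,0,0.04,0,0,0.22]]}}

```text
t: 22.95
tcp_pos: [0.4347, 0.3229, 0.1647]
tool_rot: [0.81, 0.586, -0.002, -0.0]
force: [0.3, 0.2, -1.7]
finger_gap: 0.268
```

```bash
python3 - <<'E'
from kin import *
np.set_printoptions(precision=4,suppress=True)
P,Q,s=state();print(P,Q[:,2],np.degrees(np.arctan2(Q[1,1],Q[0,1])),s["force"],s["ft_torque"])
E
```

```text
[0.4347 0.3229 0.1647] [-0.0028 -0.0016 -1.    ] -18.255481365499115 [ 0.3237  0.2455 -1.7005] [-0.2125 -0.0091  0.0454]
```

>>> {"name": "drive_tool", "arguments": {"increments": [[255,0,0,0,0,0,0.05],[255,0,0,0,0,0,0.1],[255,0,0,0,0,0,0.1]]}}

```text
t: 23.25
tcp_pos: [0.4347, 0.3229, 0.1646]
tool_rot: [0.839, 0.545, -0.002, -0.0]
force: [-0.3, -0.2, -2.3]
finger_gap: 0.273
```

```bash
python3 - <<'E'
from kin import *
np.set_printoptions(precision=4,suppress=True)
P,Q,s=state();print(P,Q[:,2],np.degrees(np.arctan2(Q[1,1],Q[0,1])),s["force"],s["ft_torque"])
E
```

```text
[0.4347 0.3229 0.1646] [-0.0029 -0.0015 -1.    ] -23.96846365188888 [-0.332  -0.1779 -2.3275] [-0.1983  0.0567  0.1095]
```

>>> {"name": "drive_tool", "arguments": {"increments": [[255,0,0,0,0,0,0.05],[255,0,0,0,0,0,0.1],[255,0,0,0,0,0,0.1]]}}

```text
t: 23.55
tcp_pos: [0.4346, 0.323, 0.1647]
tool_rot: [0.864, 0.503, -0.002, 0.0]
force: [-0.3, -0.3, -2.7]
finger_gap: 0.267
```

```bash
python3 - <<'E'
from kin import *
np.set_printoptions(precision=4,suppress=True)
P,Q,s=state();print(P,Q[:,2],np.degrees(np.arctan2(Q[1,1],Q[0,1])),s["force"],s["ft_torque"],s["finger_gap"])
E
```

```text
[0.4346 0.323  0.1647] [-0.0028 -0.0018 -1.    ] -29.588057305893518 [-0.2805 -0.2548 -2.7248] [-0.1873  0.0277  0.5286] 0.26684208395116155
```

>>> {"name": "drive_tool", "arguments": {"increments": [[255,0,0,0,0,0,0.02],[255,0,0,0,0,0,0.02],[255,0,0,0,0,0,-0.05],[255,0,0,0,0,0,-0.15],[255,0,0,0,0,0,-0.18],[255,0,0,0,0,0,-0.18],[255,0,0,-0.4,0,0,-0.18],[255,0,0,-0.9,0,0,-0.18],[255,0,0,-1.6,0,0,-0.18],[255,0,0,-3,0,0,-0.18],[255,0,0,-6,0,0,-0.18],[255,0,0,-10,0,0,-0.18],[255,0,0,-10,0,0,-0.18],[255,0,0,-10,0,0,-0.18]]}}

```text
t: 24.95
tcp_pos: [0.4358, 0.3237, 0.2664]
tool_rot: [0.817, 0.577, 0.001, -0.0]
force: [-0.6, -0.0, -2.4]
finger_gap: 0.269
```

```bash
python3 - <<'E'
from kin import *
np.set_printoptions(precision=4,suppress=True)
P,Q,s=state();print(P,Q[:,2],s["q"],s["ft_torque"])
im=manip.snapshot("wrist");cv2.imwrite("pics/v4.png",im[:,:,::-1]);W=manip.camera_model("wrist")
f=lambda x:proj(W,P+Q@np.array(x)).round(1)
d=.1137
print("mouth edge",f([.0145,-.0145,d]),f([.0145,.0145,d]),"top",f([.0145,-.0145,d-.024]),f([.0145,.0145,d-.024]))
print(im[206:228,318].mean(1).astype(int));print(im[228,288:302].mean(1).astype(int),im[228,336:352].mean(1).astype(int))
for yaw in(-10.4,79.6):
    for z in(.27,.17,.123):
        p=np.array([.5875,.0094,z]);Rm=Rt(yaw);q,e=ik(p,Rm,s["q"]);print(yaw,z,inc(p,Rm),q,round(e,4))
E
```

```text
[0.4358 0.3237 0.2664] [ 0.0011  0.0008 -1.    ] [0.4327 0.3746 1.5984 0.0003 1.1673 0.7732] [-0.0205  0.0338 -0.0381]
mouth edge [299.3 213.2] [341.5 213.3] top [297.1 220.8] [343.5 220.8]
[123 129 129 128 128 121 108  81  63  62  60  61  59  67  91 127 135 131
 133 132 132 131]
[174 176 177 169 142  96  67  63  71  86 113 127 125 114] [139 138 136 137 137 138 134 108  76  61  62  61  61  61  60  62]
-10.4 0.27 [-24.471, 24.875, -0.514, -0.002, 0.001, -0.159] [-0.1741  0.4347  1.4839  0.      1.2229  0.0074] 0.0
-10.4 0.17 [-24.457, 24.893, 9.486, -0.002, 0.001, -0.159] [-0.1741  0.5535  1.5883 -0.      0.9998  0.0074] 0.0
-10.4 0.123 [-24.45, 24.901, 14.186, -0.002, 0.001, -0.159] [-0.1741  0.6197  1.6232 -0.      0.8987  0.0074] 0.0
79.6 0.27 [-24.471, 24.875, -0.514, -0.003, -0.0, -1.73] [-0.1741  0.4347  1.4839 -0.      1.2229 -1.5634] 0.0
79.6 0.17 [-24.457, 24.893, 9.486, -0.003, -0.0, -1.73] [-0.1741  0.5535  1.5883  0.      0.9998 -1.5634] 0.0
79.6 0.123 [-24.45, 24.901, 14.186, -0.003, -0.0, -1.73] [-0.1741  0.6197  1.6232  0.      0.8987 -1.5634] 0.0
```

>>> {"name": "drive_tool", "arguments": {"increments": [[255,-3.5,3.5,0,0,0,-0.03],[255,-7,7,0,0,0,-0.06],[255,-10.5,10.5,0,0,0,-0.1],[255,-14,14,0,0,0,-0.13],[255,-17.5,17.5,0,0,0,-0.159],[255,-21,21,0,0,0,-0.159],[255,-24.4,24.8,0,-0.002,0.001,-0.159],[255,-24.4,24.8,2,-0.002,0.001,-0.159],[255,-24.4,24.8,5,-0.002,0.001,-0.159],[255,-24.4,24.8,7.5,-0.002,0.001,-0.159],[255,-24.4,24.8,7.5,-0.002,0.001,-0.159],[255,-24.4,24.8,7.5,-0.002,0.001,-0.159],[255,-24.4,24.8,7.5,-0.002,0.001,-0.159]]}}

```text
t: 26.3
tcp_pos: [0.588, 0.0104, 0.1906]
tool_rot: [0.768, 0.64, 0.0, 0.001]
force: [0.8, -0.7, -1.2]
finger_gap: 0.272
```

```bash
python3 - <<'E'
from kin import *
np.set_printoptions(precision=4,suppress=True)
P,Q,s=state();print(P,Q[:,2],s["q"])
im=manip.snapshot("wrist");cv2.imwrite("pics/v5.png",im[:,:,::-1]);W=manip.camera_model("wrist")
for b in blobs(im,(60,70,20),(95,255,255),200)[:2]:
    g=cv2.approxPolyDP(b,4,True)[:,0];print(g.tolist());x,y,w,h=cv2.boundingRect(b);print(x,y,w,h)
    l=plane(W,(x,y),.055);r=plane(W,(x+w,y),.055);print("top corners (tool)",Q.T@(l-P),Q.T@(r-P),(l+r)/2+Q[:,0]*-.0375)
print(inc([.587,.0100,.165],Rt(-10.4)),inc([.587,.0100,.123],Rt(-10.4)))
E
```

```text
[0.588  0.0104 0.1906] [ 0.0016 -0.0008 -1.    ] [-0.1719  0.5265  1.5699 -0.0006  1.0435  0.0096]
[[268, 176], [270, 271], [290, 270], [300, 212], [340, 212], [350, 271], [362, 271], [366, 178], [358, 172]]
267 172 100 101
top corners (tool) [ 0.0416 -0.0377  0.1355] [0.0415 0.0355 0.1357] [0.5879 0.0145 0.055 ]
[-0.061, -0.121, 2.609, 0.003, 0.001, 0.0] [-0.059, -0.133, 6.809, 0.003, 0.001, 0.0]
```

>>> {"name": "drive_tool", "arguments": {"increments": [[255,0.03,-0.15,0,0.003,0,0],[255,0.03,-0.15,1.3,0.003,0,0],[255,0.03,-0.15,2.3,0.003,0,0],[255,0.03,-0.15,3.3,0.003,0,0],[255,0.03,-0.15,4.3,0.003,0,0],[255,0.03,-0.15,4.3,0.003,0,0]]}}

```text
t: 26.95
tcp_pos: [0.5844, 0.0111, 0.1446]
tool_rot: [0.768, 0.64, -0.003, -0.003]
force: [0.1, -0.2, -1.7]
finger_gap: 0.268
```

>>> {"name": "drive_tool", "arguments": {"increments": [[255,0,0,0.8,0,0,0],[255,0,0,1.6,0,0,0],[255,0,0,2.1,0,0,0],[255,0,0,2.1,0,0,0],[255,0,0,2.1,0,0,0]]}}

```text
t: 27.45
tcp_pos: [0.5858, 0.0109, 0.1258]
tool_rot: [0.768, 0.64, -0.001, -0.001]
force: [-0.3, 0.4, -1.6]
finger_gap: 0.271
```

>>> {"name": "drive_tool", "arguments": {"increments": [[180,0,0,0.2,0,0,0],[120,0,0,0.2,0,0,0],[60,0,0,0.2,0,0,0],[0,0,0,0.2,0,0,0],[0,0,0,0.2,0,0,0],[0,0,0,0.2,0,0,0],[0,0,0,0.2,0,0,0],[0,0,0,-2,0,0,0],[0,0,0,-6,0,0,0],[0,0,0,-11,0,0,0],[0,0,0,-14,0,0,0],[0,0,0,-14,0,0,0],[0,0,0,-14,0,0,0]]}}

```text
t: 28.75
tcp_pos: [0.5862, 0.0109, 0.2664]
tool_rot: [0.768, 0.64, -0.001, -0.0]
force: [-0.1, -0.1, -0.3]
finger_gap: 1.002
```

```bash
python3 - <<'E'
from kin import *
np.set_printoptions(precision=4,suppress=True)
P,Q,s=state();print(P,s["q"],s["finger_gap"])
W=manip.camera_model("wrist");im=manip.snapshot("wrist");cv2.imwrite("pics/v6.png",im[:,:,::-1])
for b in blobs(im,(0,150,40),(8,255,255))[:2]:print(cv2.minAreaRect(b),b[:,0].min(0),b[:,0].max(0))
for b in blobs(im,(60,70,20),(95,255,255),200)[:1]:print(cv2.boundingRect(b))
f=lambda x:proj(W,x).round(1)
H=np.array([.586,.011,.171]);print("pred handle top",f(H),"low",f(H-[0,0,.095]),"hold",f([.586,.011,.055]))
# roller: station y dir az 64
C=np.array([.4351,.3235]);x=np.array([np.cos(np.radians(-26)),np.sin(np.radians(-26))]);y=np.array([-x[1],x[0]])
print("roller approx",C+.084*x-.053*y)
r=np.r_[C+.084*x-.055*y,.095]
for yaw in(-26,-116,64):
  p=np.r_[r[:2],.22];Rm=Rt(yaw);q,e=ik(p,Rm,s["q"]);print(yaw,inc(p,Rm),q,e)
E
```

```text
[0.5862 0.0109 0.2664] [-0.1715  0.4373  1.4903 -0.0005  1.2156  0.01  ] 1.0024885749392718
((320.0, 239.5), (35.0, 36.0), 90.0) [302 222] [338 257]
((319.742919921875, 210.27366638183594), (18.52220916748047, 34.014644622802734), 88.21009063720703) [303 201] [337 220]
(281, 166, 79, 80)
pred handle top [318.7 241.4] low [319.3 213.2] hold [319.4 208.9]
roller approx [0.4874 0.239 ]
-26 [20.467, -13.789, 4.559, -0.005, 0.001, 0.272] [0.2472 0.4296 1.6557 0.     1.0563 0.7009] 2.712913227398417e-11
-116 [20.467, -13.789, 4.559, -0.003, 0.005, 1.843] [0.2472 0.4296 1.6557 0.     1.0563 2.2717] 1.1102230246251565e-15
64 [20.467, -13.789, 4.559, -0.004, -0.003, -1.298] [ 0.2472  0.4296  1.6557 -0.      1.0563 -0.8699] 4.4598888024820875e-12
```

```bash
python3 - <<'E'
from kin import *
P,Q,s=state();Rm=Rt(-26);r=np.array([.4874,.239,.095]);p=np.r_[r[:2],.23]+Rm@np.array([-.05,0,0]);print(p,inc(p,Rm),ik(p,Rm,s["q"]))
E
```

```text
[0.46548144 0.1940603  0.23      ] [15.84, -15.081, 3.568, -0.005, 0.001, 0.272] (array([ 1.73042635e-01,  3.67686817e-01,  1.73213319e+00, -1.15986719e-13,
        1.04177264e+00,  6.26828240e-01]), np.float64(6.156221532173133e-13))
```

>>> {"name": "drive_tool", "arguments": {"increments": [[120,4,-4,0,0,0,0.06],[255,8,-8,0,0,0,0.12],[255,12,-12,1,0,0,0.18],[255,15.8,-15,2,-0.004,0,0.24],[255,15.8,-15.1,3.5,-0.004,0,0.272],[255,15.8,-15.1,3.5,-0.004,0,0.272],[255,15.8,-15.1,3.5,-0.004,0,0.272],[255,15.8,-15.1,3.5,-0.004,0,0.272]]}}

```text
t: 29.6
tcp_pos: [0.4672, 0.1927, 0.231]
tool_rot: [0.848, 0.53, 0.0, 0.001]
force: [0.2, 0.4, -0.1]
finger_gap: 0.003
```

```bash
python3 - <<'E'
from kin import *
np.set_printoptions(precision=4,suppress=True)
P,Q,s=state();print(P,s["finger_gap"])
W=manip.camera_model("wrist");im=manip.snapshot("wrist");cv2.imwrite("pics/v7.png",im[:,:,::-1])
u=proj(W,[.4874,.239,.1]);print(u)
x0,y0=int(u[0])-45,int(u[1])-45;sub=im[y0:y0+90,x0:x0+90]
m=(sub.max(2)<45).astype(np.uint8);n,l,st,ce=cv2.connectedComponentsWithStats(m)
for i in range(1,n):
    if st[i,4]>40:print(st[i],ce[i]+[x0,y0])
for b in blobs(im,(14,100,60),(32,255,255),100)[:3]:r=cv2.minAreaRect(b);print("yel",r,plane(W,r[0],.111),plane(W,r[0],.064))
cv2.imwrite("pics/m12.png",cv2.resize(im[y0-40:y0+110,x0-60:x0+140],(800,600))[:,:,::-1])
E
```

```text
[0.4672 0.1927 0.231 ] 0.002758899858015667
[315.6867 159.9671]
[ 36  37  18  26 442] [314.7828 163.7036]
yel ((316.4566650390625, 45.320396423339844), (55.53187561035156, 81.11985778808594), 1.3639276027679443) [0.52  0.304 0.111] [0.5243 0.3135 0.064 ]
yel ((278.68463134765625, 282.5231018066406), (47.38126754760742, 34.605690002441406), 7.125016689300537) [0.4235 0.1713 0.111 ] [0.4103 0.1568 0.064 ]
yel ((213.61300659179688, 90.94863891601562), (33.68355941772461, 31.28350257873535), 65.55604553222656) [0.4473 0.3091 0.111 ] [0.4384 0.3195 0.064 ]
```

```bash
python3 - <<'E'
from kin import *
P,Q,s=state();W=manip.camera_model("wrist")
r=plane(W,(314.8,163.7),.098);print(r)
y=np.array([np.cos(np.radians(64)),np.sin(np.radians(64)),0]);r=r+y*.003
for z in(.125,.106,.077):p=np.r_[r[:2],z];print(z,inc(p,Rt(-26)),ik(p,Rt(-26),s["q"])[1])
E
```

```text
[0.48591669 0.23668624 0.098     ]
0.125 [5.078, -0.298, 10.628, 0.002, 0.001, -0.001] 6.661338147750939e-15
0.106 [5.079, -0.302, 12.528, 0.002, 0.001, -0.001] 1.1093597966446956e-12
0.077 [5.081, -0.308, 15.428, 0.002, 0.001, -0.001] 5.002552865440127e-10
```

>>> {"name": "drive_tool", "arguments": {"increments": [[255,4,-0.3,2,0,0,0],[255,5.1,-0.3,5,0,0,0],[255,5.1,-0.3,9,0,0,0],[255,5.1,-0.3,10.6,0,0,0],[255,5.1,-0.3,11.6,0,0,0],[255,5.1,-0.3,12.5,0,0,0],[255,5.1,-0.3,13.3,0,0,0],[255,5.1,-0.3,14,0,0,0],[255,5.1,-0.3,14,0,0,0]]}}

```text
t: 30.55
tcp_pos: [0.4867, 0.2403, 0.0912]
tool_rot: [0.848, 0.53, 0.001, 0.001]
force: [-0.1, -1.2, 2.4]
finger_gap: 0.001
```

>>> {"name": "drive_tool", "arguments": {"increments": [[255,0,0,0.5,0,0,0],[255,0,0,0.9,0,0,0],[255,0,0,1.2,0,0,0],[255,0,0,1.35,0,0,0],[255,0,0,1.45,0,0,0],[255,0,0,1.45,0,0,0]]}}

```text
t: 31.15
tcp_pos: [0.4877, 0.2419, 0.0774]
tool_rot: [0.848, 0.53, 0.002, 0.001]
force: [1.3, 3.7, 6.0]
finger_gap: 0.002
```

>>> {"name": "drive_tool", "arguments": {"increments": [[255,0,0,0.15,0,0,0],[255,0,0,0.3,0,0,0],[255,0,0,0.3,0,0,0],[255,0,0,0.3,0,0,0]]}}

```text
t: 31.55
tcp_pos: [0.4879, 0.2421, 0.0747]
tool_rot: [0.848, 0.53, 0.003, 0.001]
force: [1.7, 4.2, 6.7]
finger_gap: -0.003
```

>>> {"name": "drive_tool", "arguments": {"increments": [[255,0,0,-1.5,0,0,0],[255,0,0,-4,0,0,0],[255,0,0,-8,0,0,0],[255,0,0,-13,0,0,0],[255,-5,0,-15,0,0,0],[255,-5,0,-15,0,0,0],[255,-5,0,-15,0,0,0],[255,-5,0,-15,0,0,0]]}}

```text
t: 32.35
tcp_pos: [0.4632, 0.1959, 0.2226]
tool_rot: [0.848, 0.53, -0.001, 0.0]
force: [-0.4, 0.1, -0.7]
finger_gap: 0.005
```

```bash
python3 - <<'E'
from kin import *
np.set_printoptions(precision=4,suppress=True)
P,Q,s=state();print(P,s["force"],s["finger_gap"])
W=manip.camera_model("wrist");im=manip.snapshot("wrist");cv2.imwrite("pics/v8.png",im[:,:,::-1])
u=proj(W,[.4859,.2367,.098]);x0,y0=int(u[0])-45,int(u[1])-45;sub=im[y0:y0+90,x0:x0+90]
m=(sub.max(2)<45).astype(np.uint8);n,l,st,ce=cv2.connectedComponentsWithStats(m);print("exp",u)
for i in range(1,n):
    if st[i,4]>40:print(st[i],ce[i]+[x0,y0])
# screw head angle
b=[b for b in blobs(im,(14,100,60),(32,255,255),100)]
t=manip.snapshot("top");o=cv2.imread("pics/top0.png")[:,:,::-1].copy()
T=manip.camera_model("top")
for nm,lo,hi in(("red",(0,150,40),(8,255,255)),("green",(65,80,30),(90,255,255)),("blue",(105,130,50),(125,255,255)),("amber",(8,150,40),(14,255,200))):
    for im_ in(o,t):print(nm,[np.round(cv2.minAreaRect(b)[0],1).tolist() for b in blobs(im_,lo,hi,50)[:3]])
print("driver top pred",proj(T,[.586,.011,.171]))
d=cv2.absdiff(o,t).max(2);print("rack diff",(d[140:205,145:232]>40).mean(),"bottle",(d[140:190,415:470]>40).mean(),"beaker",(d[305:350,218:260]>40).mean())
E
```

```text
[0.4632 0.1959 0.2226] [-0.378   0.1314 -0.7043] 0.0052093005626226135
exp [322.7319 165.8342]
[ 36  33  19  27 462] [322.4437 165.8225]
red [[481.1, 264.6]]
red []
green [[310.7, 231.9]]
green [[310.6, 231.8]]
blue [[156.8, 299.4], [395.5, 253.5], [173.8, 267.8]]
blue [[395.5, 253.5], [169.5, 261.3]]
amber []
amber []
driver top pred [308.1857 223.3848]
rack diff 0.0 bottle 0.0 beaker 0.0
```

```bash
python3 - <<'E'
from kin import *
a=manip.snapshot("scene");S=manip.camera_model("scene")
for b in blobs(a,(0,150,40),(8,255,255),50)[:2]:print(cv2.minAreaRect(b),b[:,0].min(0),b[:,0].max(0))
H=np.array([.586,.011,.171]);print(proj(S,H),proj(S,H-[0,0,.095]))
print(manip.sense()["t"]);manip.sign_off()
E
```

```text
((343.0, 211.5), (39.0, 18.0), 90.0) [334 192] [352 231]
[343.21324661 198.5207238 ] [341.89337454 226.6744475 ]
32.5
the job is handed in; nothing more can be done
```

The whole job was carried out and handed in at 32.5 s of the 72 s allowed. The verdict was not reported. What my measurements showed for each step:

- **First stand in the holder:** It took two failed tries. On the first the wrist reached its joint limit and the socket pressed on the block with about 62 N, which turned the driver in the grip. On the second it was about 3 mm off the pocket and pressed with about 48 N. I re-measured, leaned the gripper to the side, and it slid in without force.
- **Screw:** Taken from above, the driver went over the head with no contact force. I then turned it clockwise about 1.5 rad at the tool, play included. The wrist torque rose from about 0.05 to 0.53 N m, so it came up firm. I backed off 0.18 rad before lifting and did not measure the screw angle again afterwards.
- **Second stand in the holder:** It went in without force, and the wrist and scene pictures agree with the handle upright and centred there. The top camera's colour mask did not find the red handle at the end.
- **Roller:** I pushed it about 30 mm down (6.7 N, click expected at 23 mm). It sprang back to within a pixel of where it should be. The click itself I could only infer from depth and force.
- **Bystanders:** The rack, bottle and beaker areas and the jar's cap show no change in the top view.
- **Cameras:** The top and wrist cameras disagreed by about 3 to 6 mm. I trusted the wrist camera for the screw and the second stand in the holder.

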